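# Reference pieces back into their foam nests

## Task

The bench's four reference pieces have been left lying along the front of the bench after a check: put each one back into the foam nest cut for it - the larger brass weight upright in the larger round hole, the smaller brass weight upright in the smaller round hole, the plug gauge in the long slot, and the stopwatch, display up, in the square pocket. Each must end fully home on the blue floor of its cut-out; set the pieces down, do not drop them, and leave the tape roll, the loupe and the nippers where they are.

Things in the scene. Friction and masses are not known exactly. Their poses are not given: they have to be found in the camera images.
- weight_large_center (a point): the larger brass calibration weight, standing upright: a plain round body 38 mm in diameter with a narrower lifting knob on top, 62 mm tall in all, about 0.5 kg. The cylindrical body reaches from the underside to about 37 mm up and is the place to grip. The point is on its axis, half-way up (31 mm above its underside); z is up.
- weight_small_center (a point): the smaller brass calibration weight, standing upright: same shape, body 28 mm in diameter, 46 mm tall with its knob, about 0.2 kg. The cylindrical body reaches from the underside to about 27 mm up and is the place to grip. The point is on its axis, half-way up (23 mm above its underside); z is up.
- gauge_center (a point): a steel go / no-go plug gauge with a red ring, a round bar lying flat on the bench: 99 mm long along its own y axis, 15 mm across its x axis, 15 mm high, 0.12 kg. The point is its centre (7.5 mm above its underside); z is up. Grip it across x, near the middle.
- stopwatch_center (a point): a black digital stopwatch lying flat, display up: 62 mm along its x, 61 mm along its y, 17 mm high, 70 g. The point is its centre (8.5 mm above its underside); z is up through the display. Grip it across y.
- nest_large_seat (a point): foam nest for the larger weight: an 82 x 82 mm square pad with rounded corners, fixed flat on the bench, 12 mm high: 7 mm of dark foam with the cut-out over a 5 mm blue layer (cut-out 7 mm deep, its blue floor 5 mm above the bench). Cut-out: a round hole 46 mm in diameter in the middle, rim bevelled by 2 mm. The point is the centre of the blue floor; z up.
- nest_small_seat (a point): foam nest for the smaller weight: a 72 x 72 mm square pad, fixed flat on the bench, 12 mm high: 7 mm of dark foam with the cut-out over a 5 mm blue layer (cut-out 7 mm deep, its blue floor 5 mm above the bench). Cut-out: a round hole 36 mm in diameter in the middle, rim bevelled by 2 mm. The point is the centre of the blue floor; z up.
- nest_gauge_seat (a point): foam nest for the plug gauge: a 68 (x) x 141 (y) mm pad, fixed flat on the bench, 12 mm high: 7 mm of dark foam with the cut-out over a 5 mm blue layer (cut-out 7 mm deep, its blue floor 5 mm above the bench). Cut-out: a slot 24 mm wide (x), 109 mm long (y), with a finger notch half-way along each side (32 mm wide, 14 mm out along x). The point is the centre of the blue floor; z up.
- nest_stopwatch_seat (a point): foam nest for the stopwatch: a 104 (x) x 116 (y) mm pad, fixed flat on the bench, 12 mm high: 7 mm of dark foam with the cut-out over a 5 mm blue layer (cut-out 7 mm deep, its blue floor 5 mm above the bench). Cut-out: a 72 x 72 mm square pocket, edges along x and y, with a finger notch in the middle of its +y and -y sides (32 mm wide, 14 mm out). The point is the centre of the blue floor; z up.
- withstand_tester: the cream instrument cabinet that stands fixed on the bench behind the row of pieces; not part of the job, but keep arm and gripper clear of it: 425 mm wide along y, 225 mm high, origin at the centre of its footprint on the bench, front panel 176 mm from the origin towards the robot (-x), knobs up to about 20 mm further out
- tape_center (a point): bystander: a flat roll of black insulating tape, 66 mm in diameter, 19 mm high; its centre
- eyeglass_center (a point): bystander: a black waisted eye loupe, 33 mm in diameter, 31 mm high; its centre
- cutters_center (a point): bystander: a pair of wire nippers with red handles lying flat, 144 mm long, 51 mm wide, 11 mm high; its centre
Mind the look-alikes: they are no part of the job. What is shaped like the part that bears stopwatch_center but turquoise is not meant.

How it is judged:
By the outcome, as a careful person would: the job done as asked, in the order asked, and still so for the second after the job is handed in, with the robot touching nothing.
It also fails if it takes over 125 s, if anything falls off the work surface, if the arm or the gripper's body presses on something with over 40 N, if the wrist force passes 120 N, or if a joint passes its speed limit or range.

## Robot

A 6-joint arm with a two-finger parallel gripper is mounted at the origin on a cart in front of the work surface, level with it; the furniture and walls round the work are solid. World frame = base frame: x ahead of the robot, y to its left, z up, the work surface at z = 0. Lengths are in mm, angles in rad, forces in N, time in s.
With the tool pointing down it reaches from about 350 to 850 mm from the base axis. Payload 8.1 kg.
Tool frame: the origin (TCP) lies at the centre of the arm's flange, where the gripper is bolted on; the fingertips stand 186 mm ahead of it and the grasp point (between the pads) lies 167 mm ahead of it; z points along the fingers, x is the direction in which the jaws open and shut, and the axes are right-handed (so a half turn about z gives the same grasp; the last joint's range is limited). The gripper opens to 93 mm and grips with 3 to 60 N. Pads are 15 mm wide; open, the fingers measure 128 mm over their backs; the gripper's body (75 mm by 188 mm) begins 65 mm behind the grasp point.
Start: joints at [1.255, 0.13, 1.488, -0, 1.523, -0.085], TCP at [137.232, 584.101, 404.735] pointing down, gripper open.
Joint ranges: [-2.96, 2.96], [-0.89, 2.26], [0.02, 2.5], [-1.34, 4.48], [0, 2.73], [-2.66, 2.66]. Speed limits (rad/s): [2.39, 2.39, 2.79, 3.14, 3.14, 3.14].

## Interface

Orientations are given as a rotation vector (axis times angle).
In Python, from rig import * gives the robot as it stands. The module is installed in compiled form; this text tells all that it offers.
- The arm moves only by the shell command python3 -m creep 'ROWS' [FORCE]. ROWS is JSON, a list of rows, each an object with "travel": the shift along the tool's x, y, z in m, a list of three; "twist": the turn, a rotation vector about the tool's x, y, z in rad, a list of three; "fingers": the closure in counts, from 0 (fully open) to 255 (shut). A call has 1 to 10 rows; each row shifts and turns the pose as measured when the row begins, along the tool's axes as they then stand; what a row does not reach is not made up. A row lasts 1/8 s, in which the tool goes at most 62.5 mm and 10.7 degrees, less where a joint would pass 70% of its speed; a pose out of reach is approached as far as the arm can. A call is refused whole if a number of a shift passes 0.0625 or a number of a turn 0.188, either way. A call with a gripper value outside its range is refused whole. The fingers move at their own pace and stop on an object; FORCE is the grip in N (left out, the last holds). Time passes only in rows, so rows that do not move let the fingers close. It gives the time, the measured TCP pose, the force and the opening at its end, in the units of the state.
- read_state(): the state, without advancing time (a new reading comes with each control period).
- camera(name): name is "side" or "top" or "wrist"; returns a dict with "color" (420x560x3 uint8, red, green, blue), "intrinsics" (3x3 intrinsics, pixels), "dist" ([k1, k2, p1, p2, k3] as OpenCV has them; the pictures are not rectified), "R" (3x3) and "t" (3): a world point X has camera coordinates R X + t; the wrist camera has in their place "tool_from_camera" (4x4, takes a point from camera to tool coordinates, whose origin is the TCP and whose axes are the tool frame's). Camera axes: x right, y down, z forward; pixel columns grow to the right and rows downward; lengths in mm; the calibration is good to about 2 mm. A picture is of the moment at which its call begins: read the wrist's pose just before it. There is no depth.
- job_done(): hands the job in, once; it reports no verdict.
The state is a dict: "clock": time; "joint_pos": joint angles; "joint_vel": joint speeds; "joint_torque": joint torques, N m; "tcp_pos": TCP position; "orientation": TCP orientation; "ft_force": force on the tool from outside, world axes, zero at the start; "torque": the same for the moment, N m; "opening": opening from 0.0 (shut) to 1.0 (fully open).
Only numpy, scipy, OpenCV 4.12 (cv2) and the standard library are available. Lean on these libraries where they do the work, as an engineer would, in place of code of your own. Each camera call takes 0.05 s, during which the arm holds its last target. There are 200 camera calls.

## Working session

There is one attempt and no reset: what is moved stays moved. The work goes in short steps, Python scripts to look and compute and a shell command to move; the robot and the scene stay as the last step left them, time stands still between calls to the robot, and variables do not carry over. Pictures are saved under pics/ and viewed, about 12 in all and at most 16, crops included, and the job is handed in when it is done.

```bash
mkdir -p pics; cat > h.py <<'E'
from rig import *
import numpy as np, cv2
from scipy.spatial.transform import Rotation as Rt
def cam(name):
    s=read_state(); c=camera(name)
    if name=="wrist":
        T=np.eye(4); T[:3,:3]=Rt.from_rotvec(s["orientation"]).as_matrix(); T[:3,3]=s["tcp_pos"]
        W=T@np.array(c["tool_from_camera"]); c["R"]=W[:3,:3].T; c["t"]=-W[:3,:3].T@W[:3,3]
    c["R"]=np.array(c["R"]);c["t"]=np.array(c["t"]);c["K"]=np.array(c["intrinsics"],float);c["d"]=np.array(c["dist"],float)
    return c
def save(c,f,crop=None,k=1):
    im=c["color"][:,:,::-1]
    if crop: im=im[crop[1]:crop[3],crop[0]:crop[2]]
    cv2.imwrite("pics/"+f,cv2.resize(im,None,fx=k,fy=k,interpolation=cv2.INTER_CUBIC))
def w(c,uv,z):
    p=cv2.undistortPoints(np.array([[uv]],float),c["K"],c["d"])[0,0]
    d=c["R"].T@np.array([p[0],p[1],1]); o=-c["R"].T@c["t"]
    return np.round(o+d*(z-o[2])/d[2],1)
def px(c,X):
    return cv2.projectPoints(np.array([X],float),cv2.Rodrigues(c["R"])[0],c["t"],c["K"],c["d"])[0].reshape(-1).round(1)
E
python3 - <<'E'
from h import *
s=read_state(); print(s)
for n in("top","side"):
    c=cam(n); save(c,n+"0.png",k=1.42); print(n,(-c["R"].T@c["t"]).round(),c["R"].round(2).tolist())
print(Rt.from_rotvec(s["orientation"]).as_matrix().round(3), np.array(camera("wrist")["tool_from_camera"]).round(2))
E
```

```text
{'clock': 0.0, 'joint_pos': array([ 1.25458300e+00,  1.31113366e-01,  1.48926817e+00, -5.29169094e-06,
        1.52299963e+00, -8.54347811e-02]), 'joint_vel': array([ 2.40077290e-04, -5.51714322e-04, -2.06425371e-04, -6.83490646e-05,
       -8.02462417e-04,  2.73655038e-04]), 'joint_torque': array([-1.08584631e-03, -5.59849191e+01, -4.91755986e+01,  7.68105453e-02,
        3.57461767e-02, -1.81991963e-04]), 'tcp_pos': array([137.168779  , 583.87298538, 403.72180506]), 'orientation': array([ 2.46165305e+00,  1.95029104e+00, -2.33756140e-03]), 'ft_force': array([ 0.02895935,  0.12354583, -0.7839915 ]), 'torque': array([ 0.01390552, -0.00256905, -0.01351991]), 'opening': 1.0002452641415296}
top [ 407.  -42. 1363.] [[0.02, -1.0, 0.01], [-0.99, -0.02, -0.15], [0.15, -0.01, -0.99]]
side [-270. -835.  804.] [[0.67, -0.74, 0.02], [-0.38, -0.37, -0.84], [0.63, 0.56, -0.53]]
[[ 0.229  0.973 -0.001]
 [ 0.973 -0.229 -0.002]
 [-0.002 -0.    -1.   ]] [[  1.    -0.    -0.    -0.19]
 [  0.     0.95   0.3  -83.15]
 [  0.    -0.3    0.95  20.39]
 [  0.     0.     0.     1.  ]]
```

View pics/top0.png

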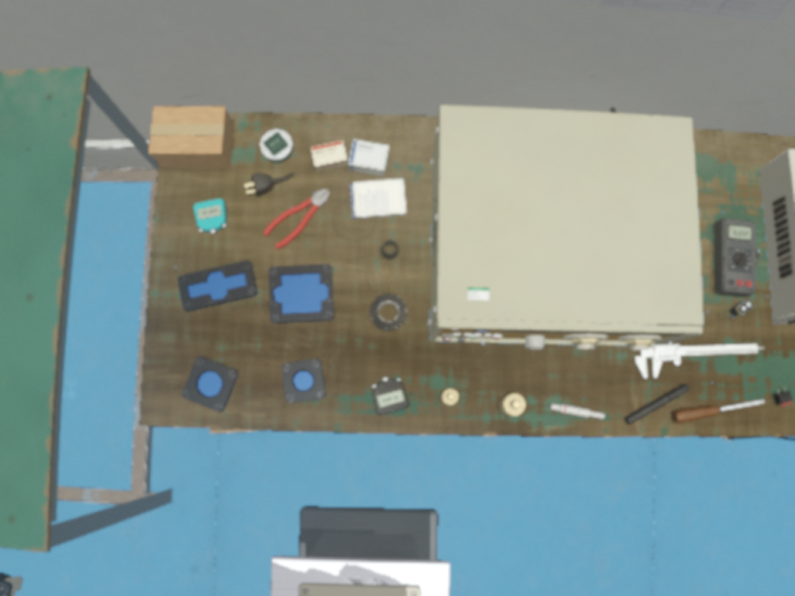

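View pics/side0.png

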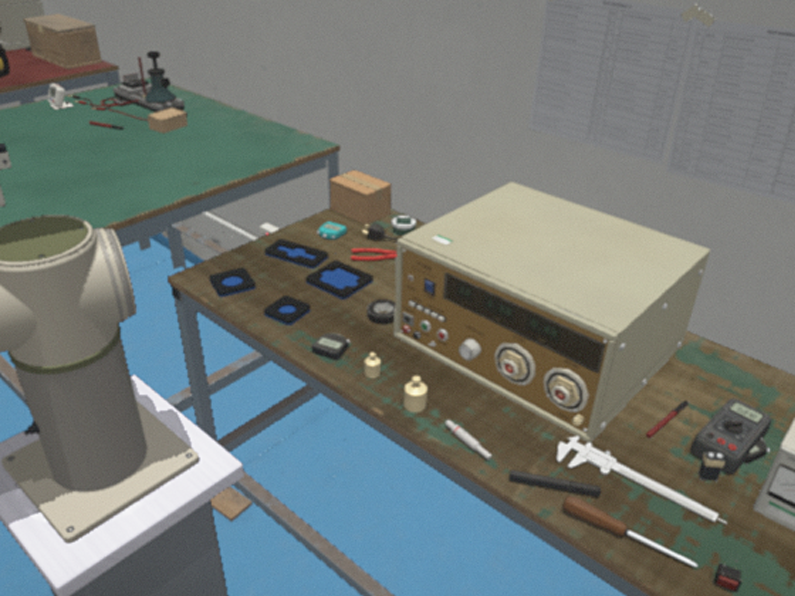

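The top view (1.42x) shows these pieces: large weight (514,404), small weight (451,397), gauge (578,411), black stopwatch (390,397). The nests are large (210,384), small (303,381), slot (217,286) and pocket (301,293). Possible look-alikes: turquoise stopwatch (210,215), dark pen (655,403), screwdriver (720,411), round white meter (276,145). I'll check the choice in one close crop.

```bash
python3 - <<'E'
from h import *
c=cam("top"); save(c,"top1.png",(110,170,440,310),2.4)
k=1.42
for n,u,v,z in [("WL",514,404,50),("WS",451,397,38),("G",578,411,8),("SW",390,397,17),("NL",210,384,5),("NS",303,381,5),("NG",217,286,5),("NSW",301,293,5),("tape",389,312,19),("loupe",389,249,31),("nip",297,218,10)]:
    print(n,w(c,(u/k,v/k),z))
E
```

```text
WL [ 433.9 -264.2   50. ]
WS [ 444.5 -154.3   38. ]
G [ 423.5 -389.5    8. ]
SW [442.8 -47.   17. ]
NL [457.4 281.    5. ]
NS [468.  110.9   5. ]
NG [638.4 277.9   5. ]
NSW [629.  120.8   5. ]
tape [595.7 -41.6  19. ]
loupe [709.5 -38.8  31. ]
nip [769.5 134.   10. ]
```

View pics/top1.png

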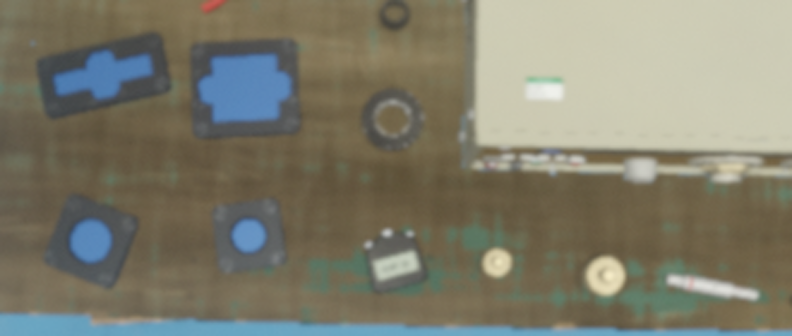

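The crop confirms the choice: black stopwatch (395,262), small weight (497,263), large weight (606,276), and the gauge with a red ring (712,287), with the pen outside the crop. Next I'll segment the image for better numbers.

```bash
cat >> h.py <<'E'
def seg(c,m,z,amin=60):
    out=[]
    cs,_=cv2.findContours(m.astype(np.uint8),cv2.RETR_EXTERNAL,cv2.CHAIN_APPROX_NONE)
    for q in cs:
        if cv2.contourArea(q)<amin: continue
        P=np.array([w(c,p[0],z)[:2] for p in q],np.float32)
        M=cv2.moments(P.reshape(-1,1,2)); r=cv2.minAreaRect(P)
        out.append((q[:,0].mean(0).round(), np.round([M["m10"]/M["m00"],M["m01"]/M["m00"]],1), np.round(r[0],1),np.round(r[1],1),round(r[2],1)))
    return out
def hsv(c): return cv2.cvtColor(c["color"],cv2.COLOR_RGB2HSV).astype(int)
def blue(c):
    h=hsv(c); return (abs(h[...,0]-107)<8)&(h[...,1]>130)&(h[...,2]>90)
def go(x,y,z,psi):
    "tool-axis shift (mm, after twist) and twist (rad) to reach TCP xyz, tool-x yaw psi deg, pointing down"
    s=read_state(); R=Rt.from_rotvec(s["orientation"]).as_matrix(); p=np.radians(psi)
    G=np.array([[np.cos(p),np.sin(p),0],[np.sin(p),-np.cos(p),0],[0,0,-1]])
    d=np.array([x,y,z])-s["tcp_pos"]
    print("tcp",s["tcp_pos"].round(1),"yaw",np.degrees(np.arctan2(R[1,0],R[0,0])).round(1),"open",round(s["opening"],3),"F",s["ft_force"].round(1),"t",round(s["clock"],2))
    print("travel now-axes",(R.T@d).round(1),"after-twist axes",(G.T@d).round(1),"twist",Rt.from_matrix(R.T@G).as_rotvec().round(3))
E
python3 - <<'E'
from h import *
c=cam("top"); h=hsv(c)
im=c["color"]
for u,v in [(148,270),(210,268),(147,203),(212,206),(362,284),(317,280)]: print(u,v,h[v,u])
b=blue(c); b[295:]=0; b[:, :107]=0
for r in seg(c,b,5): print(*r)
k=1.42
print("cab top front",w(c,(438/k,328/k),225),w(c,(703/k,331/k),225),"knob",w(c,(640/k,345/k),100),w(c,(535/k,346/k),100))
go(450,280,400,90)
E
python3 -m creep '[{"travel":[0,0,0],"twist":[0,0,-0.18],"fingers":0},{"travel":[0,0,0],"twist":[0,0,-0.05],"fingers":0},{"travel":[-0.03,0.05,0],"twist":[0,0,0],"fingers":0},{"travel":[-0.03,0.05,0],"twist":[0,0,0],"fingers":0},{"travel":[-0.03,0.05,0],"twist":[0,0,0],"fingers":0},{"travel":[-0.03,0.05,0],"twist":[0,0,0],"fingers":0},{"travel":[-0.03,0.05,0],"twist":[0,0,0],"fingers":0},{"travel":[-0.03,0.05,0],"twist":[0,0,0],"fingers":0},{"travel":[-0.04,0.04,0],"twist":[0,0,0],"fingers":0},{"travel":[0,0,0],"twist":[0,0,0],"fingers":0}]'
```

```text
148 270 [105 132 187]
210 268 [105 122 195]
147 203 [106 141 177]
212 206 [106 134 185]
362 284 [ 23  52 232]
317 280 [ 24  51 225]
[147. 270.] [458.9 283.8] [458.5 283.5] [41.5 37. ] 2.7
[208. 205.] [631.6 136.8] [629.7 131.6] [63.6 73.1] 1.3
[152. 201.] [640.5 280.8] [642.2 280.5] [ 48.1 101.7] 1.4
cab top front [ 543.8 -117.1  225. ] [ 548.  -539.6  225. ] knob [ 536.9 -476.9  100. ] [ 531.8 -291.5  100. ]
tcp [137.2 584.  404.3] yaw 76.8 open 1.001 F [-0.2  0.2 -0.6] t 0.25
travel now-axes [-224.4  374.1    4.4] after-twist axes [-304.   312.8    4.3] twist [-0.     0.001 -0.231]
clock: 1.5
tcp_pos: [488.1, 360.1, 402.6]
orientation: [2.209, 2.233, -0.003]
ft_force: [-1.7, 0.1, -0.4]
opening: 0.999
```

```bash
python3 -m creep '[{"travel":[-0.04,0.01,-0.02],"twist":[0,0,0],"fingers":0},{"travel":[-0.04,0.01,-0.02],"twist":[0,0,0],"fingers":0},{"travel":[-0.04,0,-0.02],"twist":[0,0,0],"fingers":0},{"travel":[-0.03,0,0],"twist":[0,0,0],"fingers":0},{"travel":[0,0,0],"twist":[0,0,0],"fingers":0}]'
python3 - <<'E'
from h import *
c=cam("wrist"); save(c,"w1.png",k=1.42); print(c["K"].round(0).tolist())
b=blue(c)
for r in seg(c,b,5): print(*r)
c["color"]=c["color"]; np.savez("w1.npz",**{k:c[k] for k in("color","R","t","K","d")})
go(450,-60,450,90)
E
```

```text
clock: 2.12
tcp_pos: [508.1, 209.6, 463.3]
orientation: [-2.205, -2.235, 0.005]
ft_force: [0.7, 0.3, 0.0]
opening: 1.001
[[301.0, 0.0, 277.0], [0.0, 301.0, 214.0], [0.0, 0.0, 1.0]]
[319. 263.] [642.7 278.4] [642.2 279.1] [ 51.4 110.6] 0.9
[222. 255.] [631.5 123.8] [631.3 127.4] [72.  87.5] 4.6
[487. 252.] [674.7 506. ] [620.1 549.2] [124.9 246.4] 51.2
[208. 153.] [471.4 109.5] [471.6 109.5] [34.6 35.8] 87.6
[328. 147.] [460.2 282. ] [460.3 282. ] [46.1 45.9] 47.4
[536.  80.] [349.7 563.6] [382.8 563.8] [180.1  79.6] 32.1
[479.  14.] [291.  507.6] [292.6 477.2] [ 33.5 185.6] 1.1
[396.  39.] [300.  366.4] [323.9 356.5] [ 41.8 108.7] 73.9
[341.  25.] [306.1 288.1] [312.6 287.5] [67.1 16.3] 0.9
[212.  30.] [317.9 132.3] [303.  121.7] [ 43.7 154.3] 0.6
[57. 51.] [ 320.7 -113.2] [330.6 -68.5] [196.4  96. ] 89.7
tcp [508.  210.6 463.5] yaw 90.8 open 1.001 F [-0.3  0.6  0.6] t 2.17
travel now-axes [-269.7  -61.9   13.8] after-twist axes [-270.6  -58.    13.5] twist [-0.003  0.     0.014]
```

View pics/w1.png

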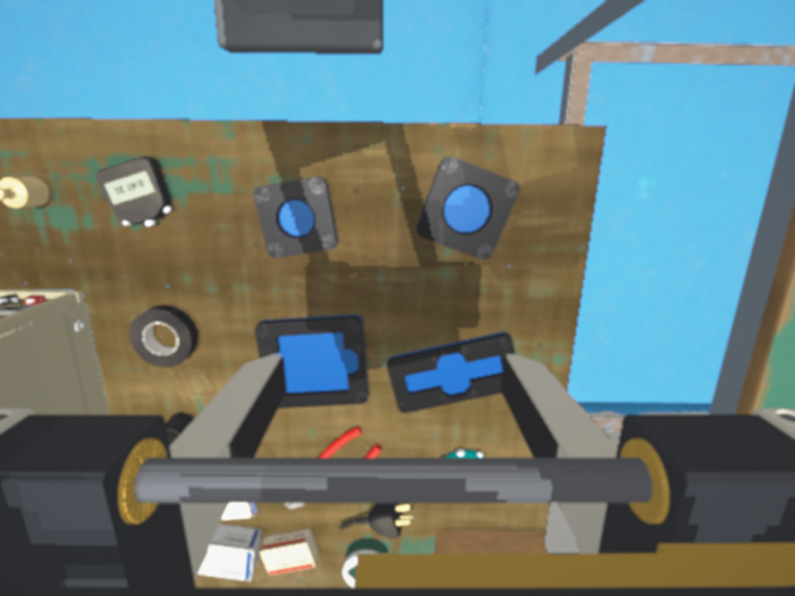

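Wrist view (image up = toward the robot): holes at (296,217) and (467,208), pocket (313,362), slot (455,375), black stopwatch (135,190). The four nest positions agree with the top camera. Moving over the row of pieces.

```bash
python3 -m creep '[{"travel":[-0.06,-0.002,0],"twist":[0,0,0.013],"fingers":0},{"travel":[-0.06,-0.002,0],"twist":[0,0,0],"fingers":0},{"travel":[-0.06,-0.002,0],"twist":[0,0,0],"fingers":0},{"travel":[-0.06,-0.002,0],"twist":[0,0,0],"fingers":0},{"travel":[-0.06,-0.002,0],"twist":[0,0,0],"fingers":0},{"travel":[-0.06,-0.002,0],"twist":[0,0,0],"fingers":0},{"travel":[-0.06,-0.002,0],"twist":[0,0,0],"fingers":0},{"travel":[-0.06,-0.002,0],"twist":[0,0,0],"fingers":0},{"travel":[0,0,0],"twist":[0,0,0],"fingers":0}]'
python3 - <<'E'
from h import *
c=cam("wrist"); save(c,"w2.png",k=1.42); np.savez("w2.npz",**{k:c[k] for k in("color","R","t","K","d")})
go(434,-264,450,90)
a=dict(np.load("w1.npz"))
for (lo,hi) in [((280,230),(370,290))]:
    m=blue(a); mm=np.zeros_like(m); mm[lo[1]:hi[1],lo[0]:hi[0]]=m[lo[1]:hi[1],lo[0]:hi[0]]
    P=np.array([w(a,(u,v),5)[:2] for v,u in np.argwhere(mm)]); C=np.cov(P.T); e,V=np.linalg.eigh(C)
    print("slot",P.mean(0),np.degrees(np.arctan2(V[1,1],V[0,1])))
E
```

```text
clock: 3.3
tcp_pos: [499.8, -269.2, 459.2]
orientation: [-2.193, -2.239, -0.003]
ft_force: [0.4, 1.2, -0.8]
opening: 1.0
tcp [ 500.2 -267.4  459.4] yaw 91.3 open 1.004 F [-0.1  1.  -0. ] t 3.35
travel now-axes [  4.8 -66.1   9.7] after-twist axes [  3.4 -66.2   9.4] twist [-0.003 -0.007  0.022]
slot [642.44490472 278.7008285 ] 104.24387083787337
```

View pics/w2.png

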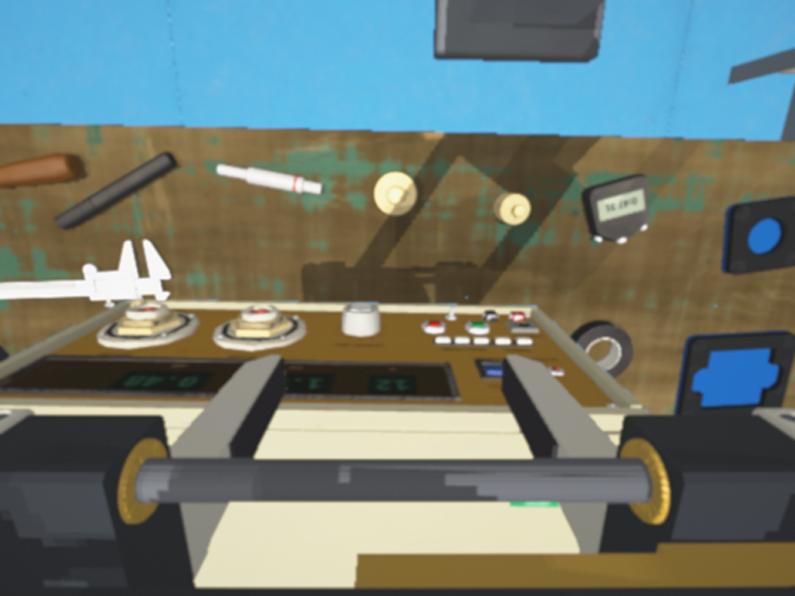

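The row from close up: gauge from (218,169) to (322,188), red ring (298,184), large weight (396,193), small weight (513,208), black stopwatch (616,207) with its buttons facing +x.

```bash
python3 - <<'E'
from h import *
c=dict(np.load("w2.npz")); k=1.42; h=hsv(c)
m=(abs(h[...,0]-24)<8)&(h[...,1]>45)&(h[...,2]>130); m[165:]=0; m[:105]=0
for z in (37,27):
  for r in seg(c,m,z): print(z,*r)
print("knobL",w(c,(400/k,196/k),62),"knobS",w(c,(517/k,211/k),46))
m=(h[...,1]<40)&(h[...,2]>150); m[140:]=0;m[:112]=0;m[:,:150]=0;m[:,232:]=0
for r in seg(c,m,8): print("G",*r)
print(w(c,(218/k,169/k),8),w(c,(322/k,188/k),8))
m=(h[...,2]<95)&(h[...,1]<80); m[:120]=0;m[175:]=0;m[:,:405]=0;m[:,465:]=0
for r in seg(c,m,17): print("SW",*r)
E
```

```text
37 [361. 146.] [ 446.7 -157.9] [ 447.6 -158.1] [28.4 33.3] 1.5
37 [111. 142.] [ 445.5 -483.5] [ 449.8 -484.6] [36.5 26.5] 19.1
37 [278. 136.] [ 435.5 -267.2] [ 435.9 -266.6] [37.8 39. ] 1.1
37 [520. 118.] [406.7  47.2] [407.7  43.9] [106.5  31.3] 89.1
37 [433. 111.] [402.3 -79.7] [401.6 -70.8] [19.  69.1] 4.9
37 [150. 113.] [ 408.6 -426.9] [ 414.8 -422.1] [27.9 90.1] 1.1
37 [ 73. 111.] [ 412.3 -518.7] [ 417.9 -524.4] [ 30.5 102. ] 1.0
27 [361. 146.] [ 447.5 -155.1] [ 448.4 -155.3] [29.1 34.1] 1.4
27 [111. 142.] [ 446.2 -488.8] [ 450.7 -489.9] [37.4 27.1] 19.0
27 [278. 136.] [ 436.  -267.1] [ 435.8 -266.9] [38.3 40.4] 7.5
27 [520. 118.] [406.5  55.1] [407.5  51.8] [109.2  32.1] 89.1
27 [433. 111.] [402. -75.] [401.2 -65.9] [19.6 70.9] 5.1
27 [150. 113.] [ 408.4 -430.8] [ 414.7 -425.8] [28.6 92.2] 1.1
27 [ 73. 111.] [ 412.2 -524.9] [ 417.9 -530.7] [ 31.2 104.6] 1.0
knobL [ 436.8 -262.3   62. ] knobS [ 448.7 -155.7   46. ]
G [217. 131.] [ 432.  -351.4] [ 431.5 -350.7] [24.9 14. ] 85.9
G [180. 124.] [ 423.8 -399. ] [ 423.1 -402.3] [74.2 15.5] 80.0
[ 417.8 -436.8    8. ] [ 433.6 -337.3    8. ]
SW [429. 145.] [452.6 -59.5] [447.7 -52.1] [58.8 63.6] 16.9
```

```bash
python3 -m creep '[{"travel":[0.002,-0.032,0.0],"twist":[0,0,0.022],"fingers":0},{"travel":[0,-0.032,0.0],"twist":[0,0,0],"fingers":0},{"travel":[0,0,0.05],"twist":[0,0,0],"fingers":0},{"travel":[0,0,0.05],"twist":[0,0,0],"fingers":0},{"travel":[0,0,0.04],"twist":[0,0,0],"fingers":0},{"travel":[0,0,0],"twist":[0,0,0],"fingers":0}]'
python3 - <<'E'
from h import *
go(436,-265.5,196,90)
c=cam("wrist"); save(c,"w3.png"); print(px(c,(436,-265.5,62)),px(c,(436,-265.5,37)))
E
```

```text
clock: 4.1
tcp_pos: [439.6, -252.3, 317.1]
orientation: [-2.201, -2.232, -0.012]
ft_force: [0.2, -0.2, -0.0]
opening: 1.001
tcp [ 439.6 -252.3  317.1] yaw 90.8 open 1.001 F [ 0.2 -0.2 -0. ] t 4.1
travel now-axes [-14.4  -3.9 120.9] after-twist axes [-13.2  -3.6 121.1] twist [ 0.001 -0.01   0.014]
[258.  220.2] [259.4 211.3]
```

View pics/w3.png

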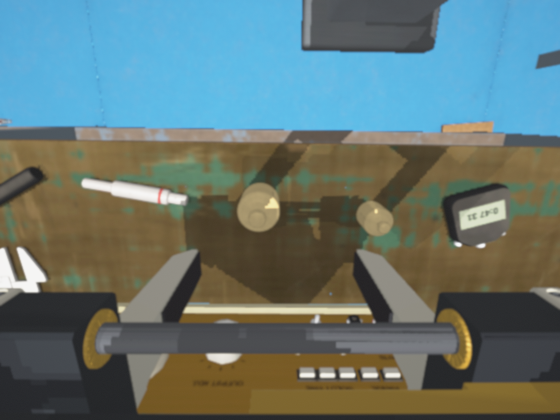

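The knob appears at (258,216) against a predicted (258,220), so I'll use x ≈ 434. Descending.

```bash
python3 -m creep '[{"travel":[-0.014,-0.005,0],"twist":[0,-0.01,0.014],"fingers":0},{"travel":[0,0,0.04],"twist":[0,0,0],"fingers":0},{"travel":[0,0,0.02],"twist":[0,0,0],"fingers":0},{"travel":[0,0,0.0],"twist":[0,0,0],"fingers":0}]'
python3 - <<'E'
from h import *
go(434,-265.5,196,90)
E
```

```text
clock: 4.65
tcp_pos: [439.8, -270.9, 268.7]
orientation: [2.206, 2.207, 0.003]
ft_force: [-0.2, -0.2, 0.3]
opening: 1.001
tcp [ 439.8 -270.9  268.7] yaw 90.0 open 1.001 F [-0.2 -0.2  0.3] t 4.65
travel now-axes [ 6.4 -7.  72.5] after-twist axes [ 5.4 -5.8 72.7] twist [0.017 0.014 0.   ]
```

```bash
python3 -m creep '[{"travel":[0.005,-0.006,0],"twist":[0.017,0.014,0],"fingers":0},{"travel":[0,0,0],"twist":[0,0,0],"fingers":0},{"travel":[0,0,0.015],"twist":[0,0,0],"fingers":0},{"travel":[0,0,0.015],"twist":[0,0,0],"fingers":0},{"travel":[0,0,0],"twist":[0,0,0],"fingers":0}]'
python3 - <<'E'
from h import *
go(434,-265.5,196,90)
E
```

```text
clock: 5.28
tcp_pos: [434.7, -267.2, 241.4]
orientation: [2.218, 2.217, 0.001]
ft_force: [0.1, -0.0, 1.2]
opening: 1.003
tcp [ 434.7 -267.2  241.4] yaw 90.0 open 1.003 F [ 0.1 -0.   1.2] t 5.28
travel now-axes [ 1.9 -0.8 45.4] after-twist axes [ 1.7 -0.7 45.4] twist [ 0.004  0.003 -0.   ]
```

```bash
python3 -m creep '[{"travel":[0.001,0,0.015],"twist":[0.004,0.003,0],"fingers":0},{"travel":[0,0,0.015],"twist":[0,0,0],"fingers":0},{"travel":[0,0,0.012],"twist":[0,0,0],"fingers":0},{"travel":[0,0,0],"twist":[0,0,0],"fingers":0},{"travel":[0,0,0],"twist":[0,0,0],"fingers":0}]' 30
python3 - <<'E'
from h import *
go(434,-265.5,196,90)
c=cam("wrist"); save(c,"w4.png",(180,130,400,300),3)
E
```

```text
clock: 5.9
tcp_pos: [434.4, -265.9, 195.2]
orientation: [-2.22, -2.219, 0.001]
ft_force: [0.7, 0.1, 0.6]
opening: 0.999
tcp [ 434.4 -265.9  195.2] yaw 90.0 open 0.999 F [0.7 0.1 0.6] t 5.9
travel now-axes [ 0.4 -0.4 -0.8] after-twist axes [ 0.4 -0.4 -0.8] twist [-0.002 -0.001 -0.   ]
```

View pics/w4.png

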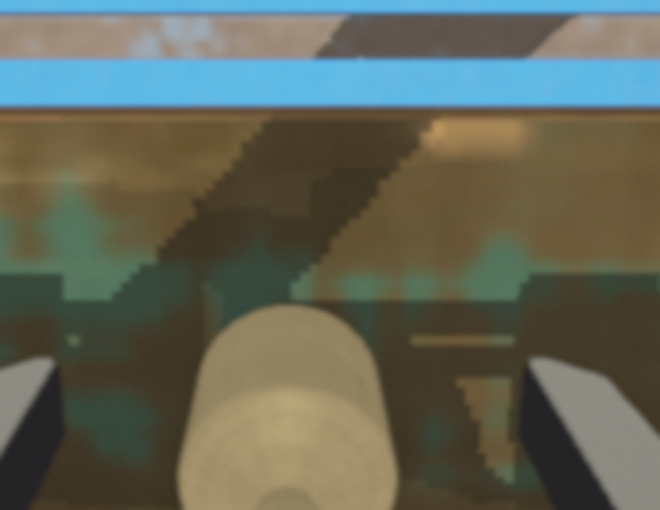

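The weight is centred between the fingers (base edge at crop (290,305)). Checking its x while closing.

```bash
python3 - <<'E'
from h import *
c=cam("wrist"); print(w(c,(180+290/3,130+304/3),0))
E
python3 -m creep '[{"travel":[0,0,0],"twist":[0,0,0],"fingers":255},{"travel":[0,0,0],"twist":[0,0,0],"fingers":255},{"travel":[0,0,0],"twist":[0,0,0],"fingers":255},{"travel":[0,0,0],"twist":[0,0,0],"fingers":255},{"travel":[0,0,0],"twist":[0,0,0],"fingers":255},{"travel":[0,0,0],"twist":[0,0,0],"fingers":255}]' 40
```

```text
[ 417. -266.    0.]
clock: 6.75
tcp_pos: [435.0, -266.3, 197.0]
orientation: [2.221, 2.221, -0.0]
ft_force: [-0.1, 1.8, 0.3]
opening: 0.406
```

```bash
python3 -m creep '[{"travel":[0,0,-0.02],"twist":[0,0,0],"fingers":255},{"travel":[0,0,-0.04],"twist":[0,0,0],"fingers":255},{"travel":[0,0,-0.03],"twist":[0,0,0],"fingers":255},{"travel":[0.03,0,0],"twist":[0,0,0],"fingers":255},{"travel":[0.05,0,0],"twist":[0,0,0],"fingers":255},{"travel":[0.05,0,0],"twist":[0,0,0],"fingers":255},{"travel":[0.05,0,0],"twist":[0,0,0],"fingers":255},{"travel":[0.05,0,0],"twist":[0,0,0],"fingers":255}]'
python3 - <<'E'
from h import *
go(459,282,280,90)
E
```

```text
clock: 7.75
tcp_pos: [431.6, -31.2, 284.0]
orientation: [-2.221, -2.205, 0.005]
ft_force: [1.3, -0.1, -5.1]
opening: 0.396
tcp [431.6 -31.2 284. ] yaw 89.6 open 0.396 F [ 1.3 -0.1 -5.1] t 7.75
travel now-axes [313.4  25.1   5.6] after-twist axes [313.2  27.4   4. ] twist [-0.011 -0.006 -0.007]
```

```bash
python3 -m creep '[{"travel":[0.05,0.004,0],"twist":[-0.01,-0.006,-0.007],"fingers":255},{"travel":[0.05,0.006,0],"twist":[0,0,0],"fingers":255},{"travel":[0.05,0.006,0],"twist":[0,0,0],"fingers":255},{"travel":[0.05,0.006,0],"twist":[0,0,0],"fingers":255},{"travel":[0.05,0.006,0],"twist":[0,0,0],"fingers":255},{"travel":[0.03,0.003,0],"twist":[0,0,0],"fingers":255},{"travel":[0,0,0],"twist":[0,0,0],"fingers":255},{"travel":[0,0,0],"twist":[0,0,0],"fingers":255}]'
python3 - <<'E'
from h import *
go(459,282,280,90)
E
```

```text
clock: 8.75
tcp_pos: [457.7, 260.3, 276.7]
orientation: [-2.212, -2.223, 0.017]
ft_force: [0.1, 0.3, -5.2]
opening: 0.395
tcp [457.7 260.3 276.7] yaw 90.3 open 0.395 F [ 0.1  0.3 -5.2] t 8.75
travel now-axes [21.7  1.4 -3.4] after-twist axes [21.7  1.3 -3.3] twist [-0.012  0.004  0.005]
```

```bash
python3 -m creep '[{"travel":[0.02,0.001,0.01],"twist":[-0.012,0.004,0.005],"fingers":255},{"travel":[0.001,0,0.02],"twist":[0,0,0],"fingers":255},{"travel":[0,0,0.015],"twist":[0,0,0],"fingers":255},{"travel":[0,0,0],"twist":[0,0,0],"fingers":255},{"travel":[0,0,0],"twist":[0,0,0],"fingers":255}]'
python3 - <<'E'
from h import *
go(459,282,202,90)
c=cam("wrist"); save(c,"w5.png",(160,90,420,300),3); print(px(c,(460.2,282,5)),px(c,(460.2,282,12)))
E
```

```text
clock: 9.38
tcp_pos: [458.7, 277.0, 229.7]
orientation: [2.228, 2.215, -0.004]
ft_force: [0.7, 0.2, -5.1]
opening: 0.397
tcp [458.7 277.  229.7] yaw 89.7 open 0.397 F [ 0.7  0.2 -5.1] t 9.38
travel now-axes [ 5.1  0.3 27.7] after-twist axes [ 5.   0.3 27.7] twist [-0.001  0.002 -0.006]
[284.7 240.9] [284.9 244.7]
```

View pics/w5.png

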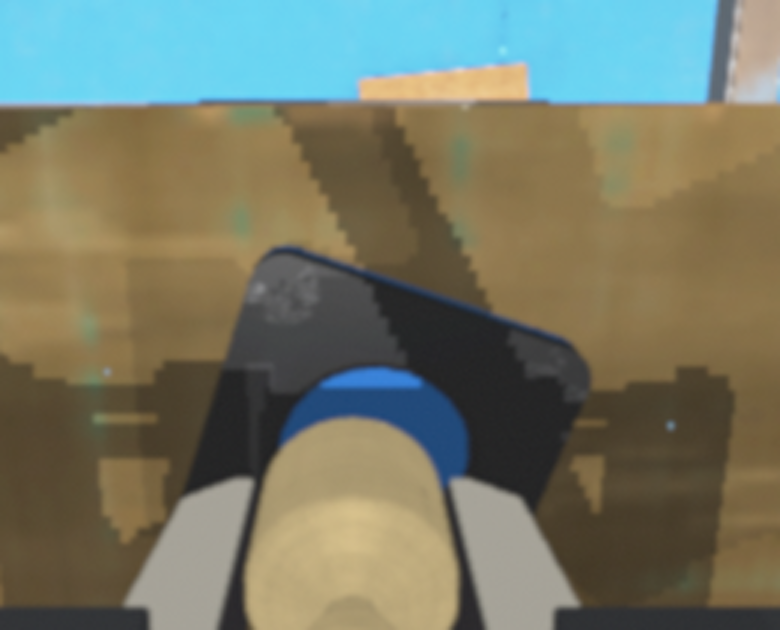

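The hole is centred at column 285, as predicted, and I'm 5 mm short in y. Correcting, then lowering.

```bash
python3 -m creep '[{"travel":[0.005,0,0.002],"twist":[0,0,-0.006],"fingers":255},{"travel":[0,0,0],"twist":[0,0,0],"fingers":255},{"travel":[0,0,0.005],"twist":[0,0,0],"fingers":255},{"travel":[0,0,0],"twist":[0,0,0],"fingers":255}]'
python3 - <<'E'
from h import *
go(459,282,202,90)
E
```

```text
clock: 9.93
tcp_pos: [459.4, 282.7, 223.9]
orientation: [2.22, 2.222, 0.001]
ft_force: [-0.2, -0.9, -5.5]
opening: 0.397
tcp [459.4 282.7 223.9] yaw 90.1 open 0.397 F [-0.2 -0.9 -5.5] t 9.93
travel now-axes [-0.6 -0.4 21.9] after-twist axes [-0.7 -0.4 21.9] twist [0.001 0.001 0.001]
```

```bash
python3 -m creep '[{"travel":[-0.001,0,0.006],"twist":[0,0,0],"fingers":255},{"travel":[0,0,0.006],"twist":[0,0,0],"fingers":255},{"travel":[0,0,0.004],"twist":[0,0,0],"fingers":255},{"travel":[0,0,0.002],"twist":[0,0,0],"fingers":255},{"travel":[0,0,0],"twist":[0,0,0],"fingers":255}]'
python3 - <<'E'
from h import *
go(459,282,202,90)
E
```

```text
clock: 10.55
tcp_pos: [459.2, 281.4, 204.0]
orientation: [2.22, 2.222, -0.001]
ft_force: [-0.2, 0.4, -5.0]
opening: 0.394
tcp [459.2 281.4 204. ] yaw 90.0 open 0.394 F [-0.2  0.4 -5. ] t 10.55
travel now-axes [ 0.6 -0.2  2. ] after-twist axes [ 0.6 -0.2  2. ] twist [0.    0.001 0.001]
```

```bash
python3 -m creep '[{"travel":[0,0,0.0015],"twist":[0,0,0],"fingers":255},{"travel":[0,0,0],"twist":[0,0,0],"fingers":255},{"travel":[0,0,0.001],"twist":[0,0,0],"fingers":255},{"travel":[0,0,0],"twist":[0,0,0],"fingers":255}]'
```

```text
clock: 11.05
tcp_pos: [459.5, 281.6, 202.1]
orientation: [2.22, 2.221, 0.001]
ft_force: [-0.3, -0.2, -5.1]
opening: 0.396
```

Still unloaded, so I'll continue in 1 mm steps.

```bash
python3 -m creep '[{"travel":[0,0,0.001],"twist":[0,0,0],"fingers":255},{"travel":[0,0,0],"twist":[0,0,0],"fingers":255}]'; python3 -m creep '[{"travel":[0,0,0.001],"twist":[0,0,0],"fingers":255},{"travel":[0,0,0],"twist":[0,0,0],"fingers":255}]'
```

```text
clock: 11.3
tcp_pos: [459.8, 281.7, 202.1]
orientation: [2.219, 2.221, 0.002]
ft_force: [-0.8, 0.1, -5.6]
opening: 0.396
clock: 11.55
tcp_pos: [460.0, 281.8, 202.0]
orientation: [2.219, 2.221, 0.002]
ft_force: [0.4, 0.4, -3.8]
opening: 0.396
```

```bash
python3 -m creep '[{"travel":[-0.0005,0,0.002],"twist":[0,0,0],"fingers":255},{"travel":[0,0,0.001],"twist":[0,0,0],"fingers":255}]'; python3 -m creep '[{"travel":[0,0,0.002],"twist":[0,0,0],"fingers":255},{"travel":[0,0,0.001],"twist":[0,0,0],"fingers":255}]'
```

```text
clock: 11.8
tcp_pos: [460.3, 281.7, 201.9]
orientation: [2.219, 2.222, 0.003]
ft_force: [-5.7, -4.0, 8.0]
opening: 0.398
clock: 12.05
tcp_pos: [460.5, 281.9, 201.9]
orientation: [2.219, 2.222, 0.002]
ft_force: [-4.7, -1.9, 5.1]
opening: 0.4
```

Home at z 202, as predicted, and pressing lightly. Release and rise, then go back toward the small weight (447.5,-156).

```bash
python3 -m creep '[{"travel":[0,0,0],"twist":[0,0,0],"fingers":150},{"travel":[0,0,0],"twist":[0,0,0],"fingers":0},{"travel":[0,0,0],"twist":[0,0,0],"fingers":0},{"travel":[0,0,0],"twist":[0,0,0],"fingers":0},{"travel":[0,0,-0.03],"twist":[0,0,0],"fingers":0},{"travel":[0,0,-0.05],"twist":[0,0,0],"fingers":0},{"travel":[0,0,-0.05],"twist":[0,0,0],"fingers":0},{"travel":[0,0,0],"twist":[0,0,0],"fingers":0}]'
python3 - <<'E'
from h import *
go(447,-156,320,90)
c=cam("wrist"); save(c,"w6.png")
np.savez("w6.npz",**{k:c[k] for k in("color","R","t","K","d")})
E
```

```text
clock: 13.05
tcp_pos: [460.5, 281.9, 335.2]
orientation: [2.219, 2.222, 0.004]
ft_force: [0.3, 0.7, -0.6]
opening: 0.998
tcp [460.5 281.9 335.2] yaw 90.1 open 0.998 F [ 0.3  0.7 -0.6] t 13.05
travel now-axes [-437.9  -14.1   14.9] after-twist axes [-437.9  -13.5   15.2] twist [ 0.003 -0.     0.001]
```

View pics/w6.png

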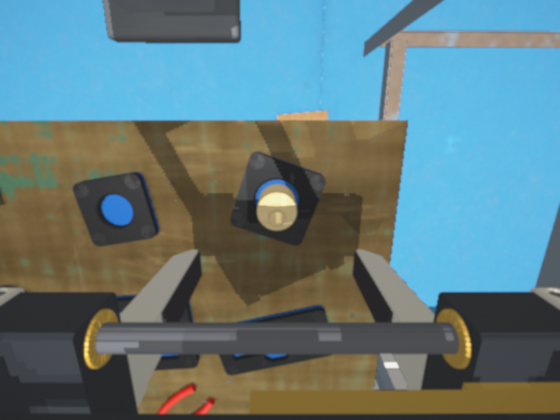

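The large weight stands in its hole at (277,208). Moving to the small weight.

```bash
python3 -m creep '[{"travel":[-0.03,0,0],"twist":[0,0,0],"fingers":0},{"travel":[-0.055,-0.001,0],"twist":[0,0,0],"fingers":0},{"travel":[-0.055,-0.001,0],"twist":[0,0,0],"fingers":0},{"travel":[-0.055,-0.001,0],"twist":[0,0,0],"fingers":0},{"travel":[-0.055,-0.001,0],"twist":[0,0,0],"fingers":0},{"travel":[-0.055,-0.002,0],"twist":[0,0,0],"fingers":0},{"travel":[-0.055,-0.002,0],"twist":[0,0,0],"fingers":0},{"travel":[-0.045,-0.002,0],"twist":[0,0,0],"fingers":0},{"travel":[-0.02,0,0],"twist":[0,0,0],"fingers":0},{"travel":[0,0,0],"twist":[0,0,0],"fingers":0}]'
python3 - <<'E'
from h import *
go(447,-156,240,90)
c=cam("wrist"); save(c,"w7.png"); h=hsv(c); k=1
print(px(c,(447.5,-156,46)),px(c,(447.5,-156,0)))
E
```

```text
clock: 14.35
tcp_pos: [444.6, -155.6, 315.9]
orientation: [-2.206, -2.213, 0.023]
ft_force: [0.4, -0.0, -0.8]
opening: 0.997
tcp [ 444.6 -155.6  315.9] yaw 90.2 open 0.997 F [ 0.4 -0.  -0.8] t 14.35
travel now-axes [-0.5  4.1 75.8] after-twist axes [-0.4  2.4 75.9] twist [-0.023 -0.002  0.003]
[276.2 228.8] [276.2 214.2]
```

View pics/w7.png

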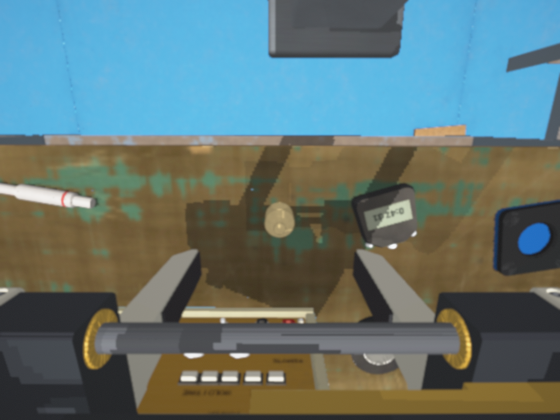

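The small weight is at (279,218), about 2 mm from the prediction, so I'll use (446,-154). I'm half-closing the fingers first to clear the stopwatch.

```bash
python3 -m creep '[{"travel":[0.002,0.003,0],"twist":[-0.023,-0.002,0.003],"fingers":100},{"travel":[0,0,0.02],"twist":[0,0,0],"fingers":100},{"travel":[0,0,0.02],"twist":[0,0,0],"fingers":100},{"travel":[0,0,0.01],"twist":[0,0,0],"fingers":100},{"travel":[0,0,0],"twist":[0,0,0],"fingers":100},{"travel":[0,0,0],"twist":[0,0,0],"fingers":100}]'
python3 - <<'E'
from h import *
go(446,-154,195,90)
E
```

```text
clock: 15.15
tcp_pos: [449.0, -147.0, 263.8]
orientation: [2.212, 2.228, 0.006]
ft_force: [-1.1, -0.4, -0.6]
opening: 0.607
tcp [ 449.  -147.   263.8] yaw 90.4 open 0.607 F [-1.1 -0.4 -0.6] t 15.15
travel now-axes [-7.1 -3.3 68.8] after-twist axes [-7.  -3.  68.8] twist [ 0.004 -0.001  0.007]
```

```bash
python3 -m creep '[{"travel":[-0.007,-0.003,0],"twist":[0.004,-0.001,0.007],"fingers":100},{"travel":[0,0,0],"twist":[0,0,0],"fingers":100},{"travel":[0,0,0.01],"twist":[0,0,0],"fingers":100},{"travel":[0,0,0],"twist":[0,0,0],"fingers":100}]'
python3 - <<'E'
from h import *
go(446,-154,195,90)
c=cam("wrist"); save(c,"w8.png",(180,130,400,300),3)
E
```

```text
clock: 15.65
tcp_pos: [446.4, -155.0, 254.8]
orientation: [2.221, 2.218, 0.002]
ft_force: [-0.6, 0.9, 0.6]
opening: 0.606
tcp [ 446.4 -155.   254.8] yaw 89.9 open 0.606 F [-0.6  0.9  0.6] t 15.65
travel now-axes [ 1.1 -0.6 59.8] after-twist axes [ 1.  -0.4 59.8] twist [ 0.003  0.001 -0.001]
```

View pics/w8.png

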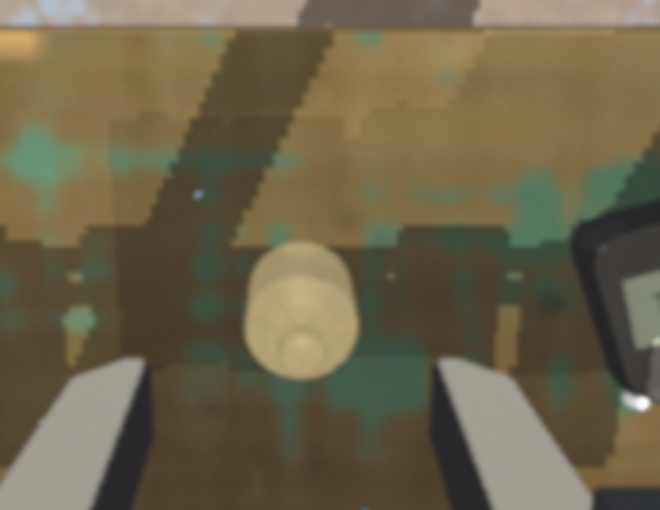

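```bash
python3 - <<'E'
from h import *
c=cam("wrist"); print(w(c,(280,210.3),0),w(c,(180+301/3,130+318/3),27))
E
```

```text
[ 435.3 -153.2    0. ] [ 446.9 -153.1   27. ]
```

Centre about (448,-153). Descend and grip.

```bash
python3 -m creep '[{"travel":[0.002,0.0015,0.005],"twist":[0,0,0],"fingers":100},{"travel":[0,0,0.015],"twist":[0,0,0],"fingers":100},{"travel":[0,0,0.015],"twist":[0,0,0],"fingers":100},{"travel":[0,0,0.012],"twist":[0,0,0],"fingers":100},{"travel":[0,0,0.005],"twist":[0,0,0],"fingers":100},{"travel":[0,0,0],"twist":[0,0,0],"fingers":100}]'
python3 - <<'E'
from h import *
go(448,-153,195,90)
E
```

```text
clock: 16.5
tcp_pos: [448.1, -152.6, 198.7]
orientation: [2.221, 2.219, 0.001]
ft_force: [-1.4, 0.1, -0.2]
opening: 0.608
tcp [ 448.1 -152.6  198.7] yaw 90.0 open 0.608 F [-1.4  0.1 -0.2] t 16.5
travel now-axes [-0.4 -0.1  3.7] after-twist axes [-0.4 -0.1  3.7] twist [ 0.002  0.001 -0.001]
```

```bash
python3 -m creep '[{"travel":[0,0,0.003],"twist":[0,0,0],"fingers":100},{"travel":[0,0,0],"twist":[0,0,0],"fingers":255},{"travel":[0,0,0],"twist":[0,0,0],"fingers":255},{"travel":[0,0,0],"twist":[0,0,0],"fingers":255},{"travel":[0,0,0],"twist":[0,0,0],"fingers":255}]' 30
python3 -m creep '[{"travel":[0,0,-0.02],"twist":[0,0,0],"fingers":255},{"travel":[0,0,-0.04],"twist":[0,0,0],"fingers":255},{"travel":[0.03,0,-0.02],"twist":[0,0,0],"fingers":255},{"travel":[0.05,0.003,0],"twist":[0,0,0],"fingers":255},{"travel":[0.05,0.005,0],"twist":[0,0,0],"fingers":255},{"travel":[0.05,0.005,0],"twist":[0,0,0],"fingers":255},{"travel":[0.04,0.004,0],"twist":[0,0,0],"fingers":255},{"travel":[0.02,0,0],"twist":[0,0,0],"fingers":255},{"travel":[0,0,0],"twist":[0,0,0],"fingers":255},{"travel":[0,0,0],"twist":[0,0,0],"fingers":255}]'
python3 - <<'E'
from h import *
go(471.5,109.5,220,90)
E
```

```text
clock: 17.12
tcp_pos: [448.8, -153.0, 197.0]
orientation: [2.219, 2.218, 0.003]
ft_force: [0.2, 1.5, -2.6]
opening: 0.294
clock: 18.38
tcp_pos: [464.5, 94.0, 277.7]
orientation: [2.223, 2.217, 0.001]
ft_force: [-0.1, 0.8, -2.6]
opening: 0.288
tcp [464.5  94.  277.7] yaw 89.9 open 0.288 F [-0.1  0.8 -2.6] t 18.38
travel now-axes [15.6  6.8 57.7] after-twist axes [15.5  7.  57.7] twist [ 0.002  0.001 -0.002]
```

```bash
python3 -m creep '[{"travel":[0.015,0.007,0],"twist":[0,0,0],"fingers":255},{"travel":[0,0,0.015],"twist":[0,0,0],"fingers":255},{"travel":[0,0,0.015],"twist":[0,0,0],"fingers":255},{"travel":[0,0,0.008],"twist":[0,0,0],"fingers":255},{"travel":[0,0,0],"twist":[0,0,0],"fingers":255}]'
python3 - <<'E'
from h import *
for c in (dict(np.load("w6.npz")),dict(np.load("w2.npz")),dict(np.load("w1.npz"))):
    b=blue(c)
    for r in seg(c,b,5,200):
        if r[1][0]>440 and r[1][0]<700 and r[1][1]<350: print(*r)
    print()
go(472,109.5,202,90)
E
```

```text
clock: 19.0
tcp_pos: [471.7, 107.6, 235.5]
orientation: [2.227, 2.215, -0.002]
ft_force: [-0.1, -0.2, -2.0]
opening: 0.289
[117. 210.] [471.3 109.6] [471.2 109.6] [34.8 34.8] 90.0

[517. 265.] [632. 124.] [632. 124.] [71.7 97.5] 4.2
[538. 166.] [471.4 112.5] [471.3 112.4] [34.2 34.7] 52.9

[319. 263.] [642.7 278.4] [642.2 279.1] [ 51.4 110.6] 0.9
[222. 255.] [631.5 123.8] [631.3 127.4] [72.  87.5] 4.6
[208. 153.] [471.4 109.5] [471.6 109.5] [34.6 35.8] 87.6
[328. 147.] [460.2 282. ] [460.3 282. ] [46.1 45.9] 47.4

tcp [471.7 107.6 235.5] yaw 89.7 open 0.289 F [-0.1 -0.2 -2. ] t 19.0
travel now-axes [ 1.9  0.3 33.5] after-twist axes [ 1.9  0.3 33.5] twist [-0.001  0.002 -0.006]
```

```bash
python3 -m creep '[{"travel":[0.002,0,0.005],"twist":[0,0,-0.006],"fingers":255},{"travel":[0,0,0.01],"twist":[0,0,0],"fingers":255},{"travel":[0,0,0.005],"twist":[0,0,0],"fingers":255},{"travel":[0,0,0],"twist":[0,0,0],"fingers":255}]'
python3 - <<'E'
from h import *
go(472,109.5,202,90)
E
```

```text
clock: 19.5
tcp_pos: [472.0, 109.6, 214.6]
orientation: [2.22, 2.221, -0.001]
ft_force: [0.4, -0.4, -1.7]
opening: 0.289
tcp [472.  109.6 214.6] yaw 90.0 open 0.289 F [ 0.4 -0.4 -1.7] t 19.5
travel now-axes [-0.1  0.  12.6] after-twist axes [-0.1  0.  12.6] twist [0.    0.002 0.001]
```

```bash
python3 -m creep '[{"travel":[0,0,0.006],"twist":[0,0,0],"fingers":255},{"travel":[0,0,0.003],"twist":[0,0,0],"fingers":255},{"travel":[0,0,0.002],"twist":[0,0,0],"fingers":255},{"travel":[0,0,0],"twist":[0,0,0],"fingers":255}]'; python3 -m creep '[{"travel":[0,0,0.002],"twist":[0,0,0],"fingers":255},{"travel":[0,0,0.001],"twist":[0,0,0],"fingers":255}]'
```

```text
clock: 20.0
tcp_pos: [472.2, 109.6, 203.2]
orientation: [2.22, 2.221, -0.0]
ft_force: [-0.3, 0.1, -2.6]
opening: 0.291
clock: 20.25
tcp_pos: [472.7, 109.7, 201.8]
orientation: [2.219, 2.221, 0.0]
ft_force: [-8.9, -0.5, 14.8]
opening: 0.289
```

The small weight is home (z 201.8, light push). Release and rise. The gauge lies close to the tester, so I'll measure the front panel for body clearance.

```bash
python3 -m creep '[{"travel":[0,0,0],"twist":[0,0,0],"fingers":180},{"travel":[0,0,0],"twist":[0,0,0],"fingers":100},{"travel":[0,0,0],"twist":[0,0,0],"fingers":100},{"travel":[0,0,-0.03],"twist":[0,0,0],"fingers":100},{"travel":[0,0,-0.05],"twist":[0,0,0],"fingers":100},{"travel":[0,0,-0.05],"twist":[0,0,0],"fingers":100},{"travel":[-0.05,-0.004,-0.01],"twist":[0,0,0],"fingers":0},{"travel":[-0.05,-0.004,-0.01],"twist":[0,0,0],"fingers":0},{"travel":[-0.05,-0.004,-0.01],"twist":[0,0,0],"fingers":0},{"travel":[-0.05,-0.004,0],"twist":[0,0,0],"fingers":0}]'
cat >> h.py <<'E'
def goT(x,y,ztip,psi,tilt,tip=186):
    "fingertip centre target with tilt (deg about tool y)"
    s=read_state(); R=Rt.from_rotvec(s["orientation"]).as_matrix(); p=np.radians(psi)
    G=np.array([[np.cos(p),np.sin(p),0],[np.sin(p),-np.cos(p),0],[0,0,-1]])@Rt.from_euler("y",tilt,degrees=True).as_matrix()
    T=np.array([x,y,ztip])-tip*G[:,2]; d=T-s["tcp_pos"]
    print("target tcp",T.round(1),"tip now",(s["tcp_pos"]+tip*R[:,2]).round(1),"open",round(s["opening"],3),"F",s["ft_force"].round(1),"t",round(s["clock"],2))
    print("travel now-axes",(R.T@d).round(1),"after-twist axes",(G.T@d).round(1),"twist",Rt.from_matrix(R.T@G).as_rotvec().round(3))
E
python3 - <<'E'
from h import *
c=dict(np.load("w2.npz")); k=1.42
print("base front",[w(c,(u/k,v/k),5) for u,v in((130,302),(535,306))])
print("dial tips",[w(c,(u/k,v/k),z) for u,v,z in((147,311,75),(260,313,75),(361,306,60))])
goT(426,-387,134,-9,0)
E
```

```text
clock: 21.5
tcp_pos: [457.0, -92.5, 369.2]
orientation: [2.207, 2.225, 0.005]
ft_force: [1.5, 1.0, 0.2]
opening: 0.976
base front [array([ 554.6, -544.7,    5. ]), array([ 551.1, -113.8,    5. ])]
dial tips [array([ 540.5, -486.7,   75. ]), array([ 540.5, -385.7,   75. ]), array([ 537., -296.,   60.])]
target tcp [ 426. -387.  320.] tip now [458.4 -93.  183.2] open 0.976 F [1.5 1.  0.2] t 21.5
travel now-axes [-294.1  -33.9   49.8] after-twist axes [ 15.4 295.8  49.2] twist [ 0.008 -0.004  1.736]
```

```bash
python3 -m creep '[{"travel":[-0.05,-0.006,0],"twist":[0,0,0],"fingers":60},{"travel":[-0.05,-0.006,0],"twist":[0,0,0],"fingers":60},{"travel":[-0.05,-0.006,0],"twist":[0,0,0],"fingers":60},{"travel":[-0.05,-0.006,0],"twist":[0,0,0],"fingers":60},{"travel":[-0.04,-0.006,0],"twist":[0,0,0],"fingers":60},{"travel":[0,0,0],"twist":[0,0,0.18],"fingers":60},{"travel":[0,0,0],"twist":[0,0,0.18],"fingers":60},{"travel":[0,0,0],"twist":[0,0,0.18],"fingers":60},{"travel":[0,0,0],"twist":[0,0,0.18],"fingers":60},{"travel":[0,0,0],"twist":[0,0,0.18],"fingers":60}]'
python3 -m creep '[{"travel":[0,0,0],"twist":[0,0,0.18],"fingers":60},{"travel":[0,0,0],"twist":[0,0,0.18],"fingers":60},{"travel":[0,0,0],"twist":[0,0,0.18],"fingers":60},{"travel":[0,0,0],"twist":[0,0,0.18],"fingers":60},{"travel":[0,0,0],"twist":[0,0,0],"fingers":60},{"travel":[0,0,0],"twist":[0,0,0],"fingers":60}]'
python3 - <<'E'
from h import *
goT(426,-387,134,-9,8)
E
```

```text
clock: 22.75
tcp_pos: [425.6, -345.9, 370.5]
orientation: [2.971, 0.994, 0.014]
ft_force: [0.8, 0.1, -0.2]
opening: 0.764
clock: 23.5
tcp_pos: [425.7, -346.1, 370.1]
orientation: [3.133, -0.148, 0.019]
ft_force: [-0.7, -1.3, -0.3]
opening: 0.765
target tcp [ 400.4 -383.   318.2] tip now [ 427.9 -347.2  184.1] open 0.765 F [-0.7 -1.3 -0.3] t 23.5
travel now-axes [-22.3  38.8  51.9] after-twist axes [-26.3  40.4  48.8] twist [-0.     0.127  0.063]
```

```bash
python3 -m creep '[{"travel":[-0.012,0,0.02],"twist":[0,0.064,0.063],"fingers":100},{"travel":[-0.012,0.0,0.02],"twist":[0,0.063,0],"fingers":120},{"travel":[0,0,0],"twist":[0,0,0],"fingers":150},{"travel":[0,0,0],"twist":[0,0,0],"fingers":150}]'
python3 - <<'E'
from h import *
c=cam("wrist"); save(c,"w9.png",k=1.42); np.savez("w9.npz",**{k:c[k] for k in("color","R","t","K","d")})
goT(426,-387,60,-9,8)
print(px(c,(417.8,-436.8,8)),px(c,(433.6,-337.3,8)))
E
```

```text
clock: 24.0
tcp_pos: [403.8, -343.8, 329.6]
orientation: [3.11, -0.23, 0.222]
ft_force: [-0.3, -0.3, 0.3]
opening: 0.425
target tcp [ 400.4 -383.   244.2] tip now [ 429.9 -348.4  145.4] open 0.418 F [ 0.4  0.5 -1. ] t 24.05
travel now-axes [-9.8 38.9 85. ] after-twist axes [-9.2 39.3 84.9] twist [ 0.003 -0.003  0.01 ]
[259.9 278.8] [259.2 191.9]
```

View pics/w9.png

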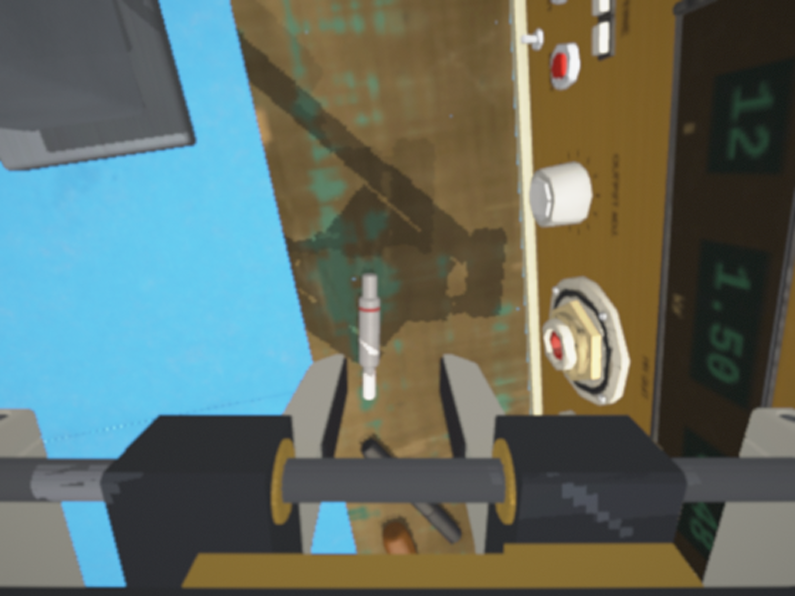

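The gauge runs (370,272) to (370,400), red ring (369,309), upright and parallel to the fingers. The tester's base edge is at column 530.

```bash
python3 - <<'E'
from h import *
c=dict(np.load("w9.npz")); k=1.42
a=w(c,(370/k,273/k),8);b=w(c,(370/k,400/k),8); print(a,b,(a+b)/2,np.linalg.norm(a-b),np.degrees(np.arctan2(*(a-b)[1::-1])))
m=((a+b)/2); print(px(c,(*m[:2],8)))
goT(m[0],m[1],60,-8.5,8)
E
```

```text
[ 434.9 -337.9    8. ] [ 418.  -440.6    8. ] [ 426.45 -389.25    8.  ] 104.08121828649014 80.65532809790034
[260.5 239.1]
target tcp [ 400.8 -385.4  244.2] tip now [ 429.9 -348.4  145.4] open 0.418 F [ 0.4  0.5 -1. ] t 24.05
travel now-axes [-9.1 41.3 85.1] after-twist axes [-8.8 41.7 84.9] twist [ 0.004 -0.003  0.001]
```

```bash
python3 -m creep '[{"travel":[-0.005,0.02,0.01],"twist":[0,0,0],"fingers":180},{"travel":[-0.004,0.02,0.02],"twist":[0,0,0],"fingers":180},{"travel":[0,0,0.03],"twist":[0,0,0],"fingers":180},{"travel":[0,0,0.02],"twist":[0,0,0],"fingers":180},{"travel":[0,0,0],"twist":[0,0,0],"fingers":180},{"travel":[0,0,0],"twist":[0,0,0],"fingers":180}]'
python3 - <<'E'
from h import *
goT(426.2,-388,5.5,-9.2,8)
E
```

```text
clock: 24.8
tcp_pos: [405.0, -388.1, 254.9]
orientation: [3.104, -0.217, 0.226]
ft_force: [0.4, 0.1, -0.0]
opening: 0.295
target tcp [ 400.6 -383.9  189.7] tip now [ 431.6 -394.    70.9] open 0.295 F [ 0.4  0.1 -0. ] t 24.8
travel now-axes [-14.3  -4.3  63.8] after-twist axes [-14.   -3.4  63.9] twist [ 0.009 -0.007  0.022]
```

```bash
python3 -m creep '[{"travel":[-0.014,-0.004,0.01],"twist":[0.009,-0.007,0.022],"fingers":180},{"travel":[0,0,0.015],"twist":[0,0,0],"fingers":180},{"travel":[0,0,0.015],"twist":[0,0,0],"fingers":180},{"travel":[0,0,0],"twist":[0,0,0],"fingers":180},{"travel":[0,0,0],"twist":[0,0,0],"fingers":180}]'
python3 - <<'E'
from h import *
goT(426.2,-388,5.5,-9.2,8)
c=cam("wrist"); save(c,"w10.png",(180,130,400,300),3)
E
```

```text
clock: 25.42
tcp_pos: [397.2, -383.1, 212.2]
orientation: [3.112, -0.252, 0.219]
ft_force: [0.6, 0.3, 0.3]
opening: 0.295
target tcp [ 400.6 -383.9  189.7] tip now [ 422.9 -387.4   28. ] open 0.295 F [0.6 0.3 0.3] t 25.43
travel now-axes [ 0.4  0.2 22.8] after-twist axes [ 0.4  0.2 22.8] twist [ 0.001 -0.001 -0.001]
```

View pics/w10.png

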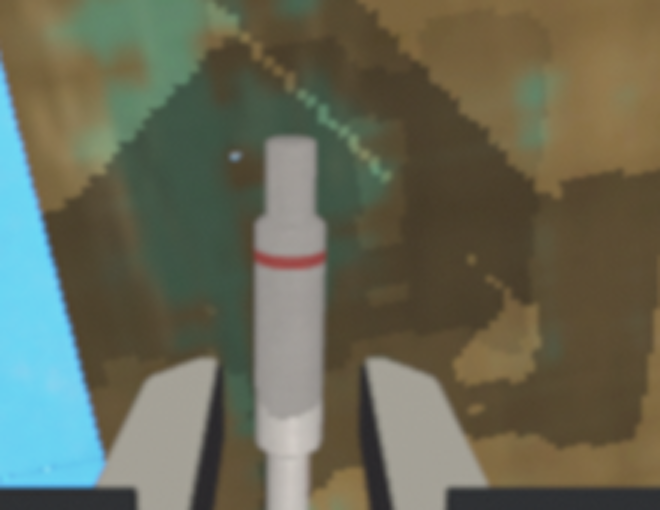

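The gauge is centred between the fingertips (column 290 of the crop) and parallel to them. Down 23 mm and grip.

```bash
python3 -m creep '[{"travel":[0,0,0.012],"twist":[0,0,0],"fingers":180},{"travel":[0,0,0.008],"twist":[0,0,0],"fingers":180},{"travel":[0,0,0.002],"twist":[0,0,0],"fingers":180},{"travel":[0,0,0],"twist":[0,0,0],"fingers":180}]'
python3 - <<'E'
from h import *
goT(426.2,-388,5.5,-9.2,8)
E
```

```text
clock: 25.98
tcp_pos: [400.6, -383.8, 189.2]
orientation: [3.111, -0.252, 0.22]
ft_force: [-0.4, -0.3, 0.1]
opening: 0.295
target tcp [ 400.6 -383.9  189.7] tip now [ 426.4 -388.2    5.1] open 0.295 F [-0.4 -0.3  0.1] t 25.98
travel now-axes [ 0.1  0.1 -0.5] after-twist axes [ 0.1  0.1 -0.5] twist [ 0.001 -0.001 -0.001]
```

```bash
python3 -m creep '[{"travel":[0,0,0],"twist":[0,0,0],"fingers":255},{"travel":[0,0,0],"twist":[0,0,0],"fingers":255},{"travel":[0,0,0],"twist":[0,0,0],"fingers":255},{"travel":[0,0,0],"twist":[0,0,0],"fingers":255}]' 30
python3 -m creep '[{"travel":[0,0,-0.01],"twist":[0,0,0],"fingers":255},{"travel":[0,0,-0.03],"twist":[0,0,0],"fingers":255},{"travel":[0,0,-0.05],"twist":[0,0,0],"fingers":255},{"travel":[0,0,-0.05],"twist":[0,0,0],"fingers":255},{"travel":[0,0,-0.04],"twist":[0,0,0],"fingers":255},{"travel":[0,0,0],"twist":[0,0,0],"fingers":255}]'
python3 - <<'E'
from h import *
goT(500,-100,180,14.2,0)
E
```

```text
clock: 26.48
tcp_pos: [400.6, -383.8, 189.6]
orientation: [3.111, -0.252, 0.22]
ft_force: [0.0, 0.8, -1.7]
opening: 0.165
clock: 27.22
tcp_pos: [374.2, -378.9, 376.2]
orientation: [3.11, -0.252, 0.22]
ft_force: [0.1, 0.1, -2.1]
opening: 0.162
target tcp [ 500. -100.  366.] tip now [ 400.  -383.4  192. ] open 0.162 F [ 0.1  0.1 -2.1] t 27.23
travel now-axes [  77.1 -295.5   20.6] after-twist axes [ 190.4 -239.5   10.2] twist [ 0.031 -0.139 -0.409]
```

```bash
python3 -m creep '[{"travel":[0,0,0],"twist":[0.015,-0.07,-0.14],"fingers":255},{"travel":[0,0,0],"twist":[0.015,-0.07,-0.14],"fingers":255},{"travel":[0,0,0],"twist":[0,0,-0.13],"fingers":255},{"travel":[0.01,-0.03,0],"twist":[0,0,0],"fingers":255},{"travel":[0.02,-0.047,0],"twist":[0,0,0],"fingers":255},{"travel":[0.02,-0.047,0],"twist":[0,0,0],"fingers":255},{"travel":[0.02,-0.047,0],"twist":[0,0,0],"fingers":255},{"travel":[0.02,-0.047,0],"twist":[0,0,0],"fingers":255},{"travel":[0.02,-0.047,0],"twist":[0,0,0],"fingers":255},{"travel":[0,0,0],"twist":[0,0,0],"fingers":255}]'
python3 - <<'E'
from h import *
go(640,275,330,14.2)
E
```

```text
clock: 28.48
tcp_pos: [409.6, -84.3, 369.2]
orientation: [-3.096, -0.407, 0.018]
ft_force: [-0.4, -0.5, -1.1]
opening: 0.159
tcp [409.6 -84.3 369.2] yaw 15.0 open 0.159 F [-0.4 -0.5 -1.1] t 28.48
travel now-axes [ 315.9 -286.7   42.3] after-twist axes [ 311.5 -291.8   39.2] twist [-0.021  0.009  0.014]
```

```bash
python3 -m creep '[{"travel":[0.02,-0.03,0],"twist":[-0.02,0.009,0.014],"fingers":255},{"travel":[0.04,-0.04,0.005],"twist":[0,0,0],"fingers":255},{"travel":[0.042,-0.04,0.005],"twist":[0,0,0],"fingers":255},{"travel":[0.042,-0.04,0.005],"twist":[0,0,0],"fingers":255},{"travel":[0.042,-0.04,0.005],"twist":[0,0,0],"fingers":255},{"travel":[0.042,-0.04,0.005],"twist":[0,0,0],"fingers":255},{"travel":[0.04,-0.03,0],"twist":[0,0,0],"fingers":255},{"travel":[0.02,-0.01,0],"twist":[0,0,0],"fingers":255},{"travel":[0,0,0],"twist":[0,0,0],"fingers":255},{"travel":[0,0,0],"twist":[0,0,0],"fingers":255}]'
python3 - <<'E'
from h import *
go(642.4,278.7,290,14.2)
E
```

```text
clock: 29.72
tcp_pos: [629.7, 249.0, 330.4]
orientation: [3.112, 0.376, -0.018]
ft_force: [0.2, -0.6, -1.8]
opening: 0.16
tcp [629.7 249.  330.4] yaw 13.8 open 0.16 F [ 0.2 -0.6 -1.8] t 29.73
travel now-axes [ 19.9 -26.   40. ] after-twist axes [ 19.6 -25.7  40.4] twist [ 0.005  0.012 -0.007]
```

```bash
python3 -m creep '[{"travel":[0.019,-0.025,0],"twist":[0.005,0.012,-0.007],"fingers":255},{"travel":[0,0,0.02],"twist":[0,0,0],"fingers":255},{"travel":[0,0,0.02],"twist":[0,0,0],"fingers":255},{"travel":[0,0,0.015],"twist":[0,0,0],"fingers":255},{"travel":[0,0,0],"twist":[0,0,0],"fingers":255},{"travel":[0,0,0],"twist":[0,0,0],"fingers":255}]'
python3 - <<'E'
from h import *
go(642.4,278.7,196.3,14.2)
c=cam("wrist"); save(c,"w11.png",(150,100,430,310),2.8);np.savez("w11.npz",**{k:c[k] for k in("color","R","t","K","d")})
p=np.radians(104.2);e=np.array([np.cos(p),np.sin(p),0]);n=np.array([np.sin(p),-np.cos(p),0]);o=np.array([642.4,278.7,5])
for q in [o+e*54.5+n*12,o+e*54.5-n*12,o+e*16+n*26,o+e*16-n*26]: print(q.round(0),((px(c,q)-[150,100])*2.8).round(0))
E
```

```text
clock: 30.48
tcp_pos: [640.7, 271.5, 270.4]
orientation: [3.116, 0.379, -0.007]
ft_force: [0.2, -0.5, -0.5]
opening: 0.163
tcp [640.7 271.5 270.4] yaw 13.9 open 0.163 F [ 0.2 -0.5 -0.5] t 30.48
travel now-axes [ 3.8 -6.8 74.1] after-twist axes [ 3.4 -6.6 74.1] twist [ 0.002  0.005 -0.006]
[641. 334.   5.] [411. 133.]
[617. 329.   5.] [327. 133.]
[664. 301.   5.] [456. 264.]
[613. 288.   5.] [282. 265.]
```

View pics/w11.png

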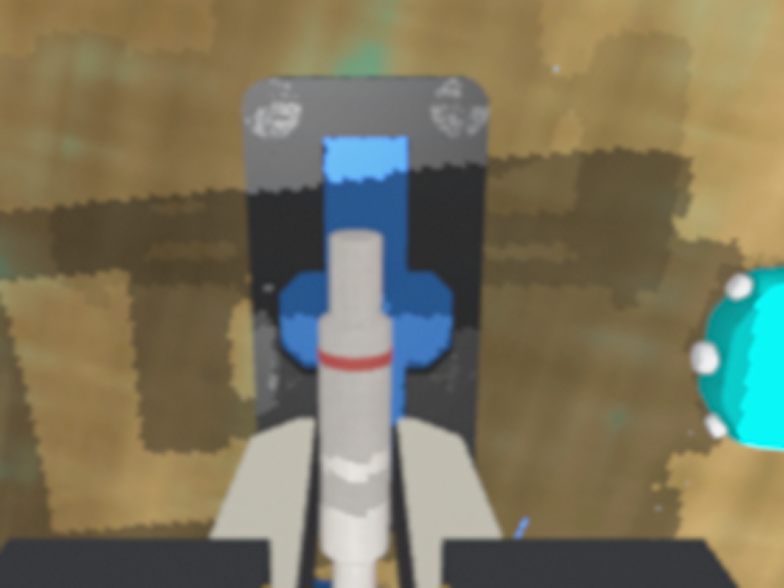

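The slot end edges are at 324 and 407 (top at 137) and the notches at 279 and 452, within 1.5 mm of the estimate. Gauge and slot are parallel.

```bash
python3 -m creep '[{"travel":[0.003,-0.006,0.015],"twist":[0.002,0.005,-0.006],"fingers":255},{"travel":[0,0,0.015],"twist":[0,0,0],"fingers":255},{"travel":[0,0,0.015],"twist":[0,0,0],"fingers":255},{"travel":[0,0,0.006],"twist":[0,0,0],"fingers":255},{"travel":[0,0,0],"twist":[0,0,0],"fingers":255},{"travel":[0,0,0],"twist":[0,0,0],"fingers":255}]'
python3 - <<'E'
from h import *
go(641.8,277.1,196.3,14.2)
E
```

```text
clock: 31.28
tcp_pos: [642.3, 278.8, 216.0]
orientation: [3.117, 0.391, 0.001]
ft_force: [0.2, -0.3, -0.5]
opening: 0.161
tcp [642.3 278.8 216. ] yaw 14.3 open 0.161 F [ 0.2 -0.3 -0.5] t 31.27
travel now-axes [-0.9  1.5 19.7] after-twist axes [-0.9  1.5 19.7] twist [ 0.    -0.001  0.001]
```

```bash
python3 -m creep '[{"travel":[-0.001,0.0015,0.006],"twist":[0,0,0],"fingers":255},{"travel":[0,0,0.006],"twist":[0,0,0],"fingers":255},{"travel":[0,0,0.004],"twist":[0,0,0],"fingers":255},{"travel":[0,0,0],"twist":[0,0,0],"fingers":255},{"travel":[0,0,0],"twist":[0,0,0],"fingers":255}]'
python3 - <<'E'
from h import *
go(641.8,277.1,196.3,14.2)
E
```

```text
clock: 31.9
tcp_pos: [642.2, 277.0, 200.2]
orientation: [-3.117, -0.39, -0.004]
ft_force: [-0.3, 0.5, -1.3]
opening: 0.159
tcp [642.2 277.  200.2] yaw 14.3 open 0.159 F [-0.3  0.5 -1.3] t 31.9
travel now-axes [-0.4 -0.2  3.9] after-twist axes [-0.3 -0.2  3.9] twist [ 0.    -0.003  0.001]
```

```bash
python3 -m creep '[{"travel":[0,0,0.0025],"twist":[0,0,0],"fingers":255},{"travel":[0,0,0],"twist":[0,0,0],"fingers":255}]'; python3 -m creep '[{"travel":[0,0,0.002],"twist":[0,0,0],"fingers":255},{"travel":[0,0,0],"twist":[0,0,0],"fingers":255}]'; python3 -m creep '[{"travel":[0,0,0.002],"twist":[0,0,0],"fingers":255}]'
```

```text
clock: 32.15
tcp_pos: [642.3, 277.1, 197.9]
orientation: [-3.117, -0.39, -0.005]
ft_force: [0.2, 0.3, -0.8]
opening: 0.164
clock: 32.4
tcp_pos: [642.6, 277.2, 197.0]
orientation: [-3.117, -0.39, -0.007]
ft_force: [0.3, 0.2, -1.4]
opening: 0.165
clock: 32.52
tcp_pos: [642.8, 277.3, 196.5]
orientation: [-3.117, -0.39, -0.007]
ft_force: [-6.6, -2.7, 14.7]
opening: 0.16
```

Contact came at 196.5, as predicted for the floor. Opening slightly, then rising.

```bash
python3 -m creep '[{"travel":[0,0,0],"twist":[0,0,0],"fingers":209},{"travel":[0,0,0],"twist":[0,0,0],"fingers":209},{"travel":[0,0,-0.002],"twist":[0,0,0],"fingers":205},{"travel":[0,0,-0.004],"twist":[0,0,0],"fingers":190},{"travel":[0,0,-0.02],"twist":[0,0,0],"fingers":180},{"travel":[0,0,-0.05],"twist":[0,0,0],"fingers":100},{"travel":[0,0,-0.05],"twist":[0,0,0],"fingers":0},{"travel":[0,0,-0.03],"twist":[0,0,0],"fingers":0},{"travel":[0,0,0],"twist":[0,0,0],"fingers":0}]'
python3 - <<'E'
from h import *
c=cam("wrist"); save(c,"w12.png",(100,60,460,330),2); np.savez("w12.npz",**{k:c[k] for k in("color","R","t","K","d")})
# check stopwatch from w2/w3 views
c=dict(np.load("w2.npz")); h=hsv(c)
m=(h[...,2]<95)&(h[...,1]<80); m[:120]=0;m[175:]=0;m[:,:405]=0;m[:,465:]=0
m=cv2.morphologyEx(m.astype(np.uint8),cv2.MORPH_CLOSE,np.ones((13,13)))
for z in(0,8,17):
  for r in seg(c,m,z): print("SW",z,*r)
go(440,-55,360,90)
E
```

```text
clock: 33.65
tcp_pos: [642.1, 277.1, 363.8]
orientation: [-3.115, -0.39, -0.015]
ft_force: [0.2, 0.4, 0.1]
opening: 0.673
SW 0 [428. 144.] [453.9 -53.4] [448.1 -50. ] [64.5 66.7] 3.6
SW 8 [428. 144.] [453.2 -57.3] [447.5 -54.1] [63.3 65.6] 3.7
SW 17 [428. 144.] [452.5 -61.8] [446.8 -58.6] [62.  64.1] 3.6
tcp [641.8 277.  361.8] yaw 14.3 open 0.721 F [-0.1  0.5 -0.4] t 33.7
travel now-axes [-277.5  272.    -0.3] after-twist axes [-332.  -201.8    1.8] twist [ 0.004 -0.006 -1.322]
```

```bash
python3 -m creep '[{"travel":[-0.03,0.03,0],"twist":[0,0,0],"fingers":0},{"travel":[-0.042,0.041,0],"twist":[0,0,0],"fingers":0},{"travel":[-0.042,0.041,0],"twist":[0,0,0],"fingers":0},{"travel":[-0.042,0.041,0],"twist":[0,0,0],"fingers":0},{"travel":[-0.042,0.041,0],"twist":[0,0,0],"fingers":0},{"travel":[-0.042,0.04,0],"twist":[0,0,0],"fingers":0},{"travel":[-0.03,0.03,0],"twist":[0,0,0],"fingers":0},{"travel":[0,0,0],"twist":[0,0,-0.18],"fingers":0},{"travel":[0,0,0],"twist":[0,0,-0.18],"fingers":0},{"travel":[0,0,0],"twist":[0,0,-0.18],"fingers":0}]'
python3 -m creep '[{"travel":[0,0,0],"twist":[0,0,-0.18],"fingers":0},{"travel":[0,0,0],"twist":[0,0,-0.18],"fingers":0},{"travel":[0,0,0],"twist":[0,0,-0.18],"fingers":0},{"travel":[0,0,0],"twist":[0,0,-0.18],"fingers":0},{"travel":[0,0,0],"twist":[0,0,-0.18],"fingers":0},{"travel":[0,0,0],"twist":[0,0,-0.14],"fingers":0},{"travel":[0,0,0],"twist":[0,0,0],"fingers":0},{"travel":[0,0,0],"twist":[0,0,0],"fingers":0}]'
python3 - <<'E'
from h import *
go(447,-53,300,105)
E
```

```text
clock: 34.95
tcp_pos: [432.8, -54.8, 343.1]
orientation: [-2.883, -1.225, 0.024]
ft_force: [-0.2, 0.5, 0.1]
opening: 1.001
clock: 35.95
tcp_pos: [427.9, -53.8, 330.4]
orientation: [-1.838, -2.504, 0.026]
ft_force: [0.8, -0.1, -0.8]
opening: 1.005
tcp [427.9 -53.8 330.4] yaw 107.4 open 1.005 F [ 0.8 -0.1 -0.8] t 35.95
travel now-axes [-5.5 19.5 29.7] after-twist axes [-4.2 18.7 30.4] twist [-0.034 -0.017  0.042]
```

```bash
python3 -m creep '[{"travel":[-0.004,0.018,0],"twist":[-0.034,-0.017,0.042],"fingers":0},{"travel":[0,0,0.015],"twist":[0,0,0],"fingers":0},{"travel":[0,0,0.01],"twist":[0,0,0],"fingers":0},{"travel":[0,0,0],"twist":[0,0,0],"fingers":0},{"travel":[0,0,0],"twist":[0,0,0],"fingers":0}]'
python3 - <<'E'
from h import *
go(447,-53,195,105)
c=cam("wrist"); save(c,"w13.png",(180,110,400,300),3); np.savez("w13.npz",**{k:c[k] for k in("color","R","t","K","d")})
E
```

```text
clock: 36.58
tcp_pos: [444.6, -52.1, 300.8]
orientation: [-1.916, -2.483, 0.004]
ft_force: [0.2, 0.6, 0.4]
opening: 1.007
tcp [444.6 -52.1 300.8] yaw 104.7 open 1.007 F [0.2 0.6 0.4] t 36.58
travel now-axes [ -1.8   2.7 105.7] after-twist axes [ -1.5   2.1 105.8] twist [-0.006 -0.003 -0.005]
```

View pics/w13.png

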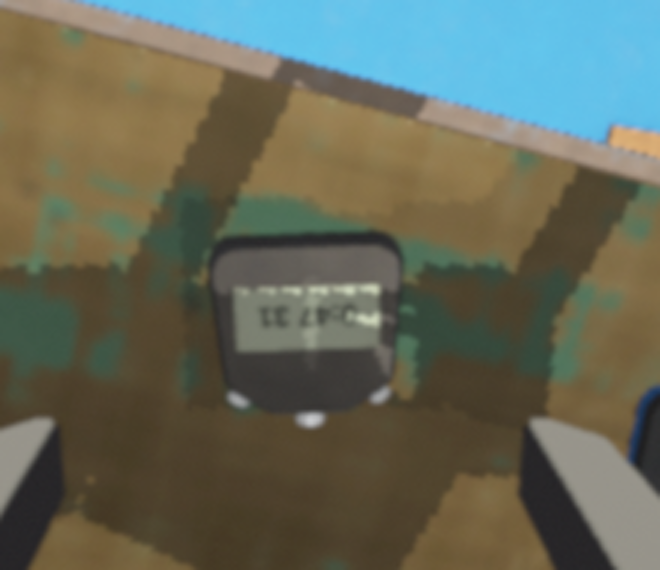

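The black stopwatch lies display up. Its sides run from column 211 to 402 at the wide end (row 265) and taper toward the buttons (row 420), and it is turned about 2° more than the jaws. The sides without buttons are the ones to grip. Measuring it.

```bash
python3 - <<'E'
from h import *
c=dict(np.load("w13.npz"))
f=lambda u,v,z:w(c,(180+u/3,110+v/3),z)
L,R=f(211,265,17),f(402,265,17);L2,R2=f(228,390,14),f(388,390,14)
T=f(306,244,17);B=f(310,426,9)
print("wide",L,R,np.linalg.norm(L-R),"narrow",np.linalg.norm(L2-R2),(L+R)/2,(L2+R2)/2)
print("len",T,B,np.linalg.norm((T-B)[:2]),((T+B)/2)[:2])
v=R-L; print("yaw wide",np.degrees(np.arctan2(v[1],v[0])), "backedge", np.degrees(np.arctan2(*(f(390,236,17)-f(222,242,17))[1::-1])))
m=(L+R+L2+R2)/4; print(m)
g=dict(np.load("w12.npz")); 
p=np.radians(104.2);e=np.array([np.cos(p),np.sin(p),0])
E
```

```text
wide [434.3 -79.1  17. ] [419.7 -23.5  17. ] 57.48495455334378 narrow 50.86305142242255 [427.  -51.3  17. ] [467.15 -40.    14.  ]
len [420.8 -53.1  17. ] [481.2 -35.5   9. ] 62.91200203458794 [451.  -44.3]
yaw wide 104.71312413939825 backedge 106.77571138718086
[447.075 -45.65   15.5  ]
```

It measures 58–61 × 62.9 mm, with its x axis along the buttons at 16°, as described. I'll grasp at about (447,-46), jaw yaw 106°.

```bash
python3 - <<'E'
from h import *
go(447,-46,192,106)
E
python3 -m creep '[{"travel":[0.005,0.004,0.02],"twist":[-0.004,-0.003,-0.023],"fingers":0},{"travel":[0,0,0.025],"twist":[0,0,0],"fingers":0},{"travel":[0,0,0.02],"twist":[0,0,0],"fingers":0},{"travel":[0,0,0.01],"twist":[0,0,0],"fingers":0},{"travel":[0,0,0],"twist":[0,0,0],"fingers":0},{"travel":[0,0,0],"twist":[0,0,0],"fingers":0}]'
python3 - <<'E'
from h import *
go(447,-46,192,106)
E
```

```text
tcp [444.6 -52.1 300.8] yaw 104.7 open 1.001 F [-0.3  0.4  0. ] t 36.62
travel now-axes [  5.    4.5 108.8] after-twist axes [  5.2   4.  108.8] twist [-0.006 -0.003 -0.023]
clock: 37.38
tcp_pos: [448.7, -46.7, 227.6]
orientation: [1.887, 2.506, 0.002]
ft_force: [0.2, 0.7, 0.4]
opening: 0.997
tcp [448.7 -46.7 227.6] yaw 106.0 open 0.997 F [0.2 0.7 0.4] t 37.38
travel now-axes [ 1.2 -1.6 35.6] after-twist axes [ 1.1 -1.4 35.6] twist [0.004 0.003 0.001]
```

```bash
python3 -m creep '[{"travel":[0.001,-0.001,0.015],"twist":[0.004,0.003,0],"fingers":0},{"travel":[0,0,0.012],"twist":[0,0,0],"fingers":0},{"travel":[0,0,0.006],"twist":[0,0,0],"fingers":0},{"travel":[0,0,0],"twist":[0,0,0],"fingers":0},{"travel":[0,0,0],"twist":[0,0,0],"fingers":0}]'
python3 - <<'E'
from h import *
go(447,-46,192,106)
E
```

```text
clock: 38.0
tcp_pos: [447.9, -46.1, 193.2]
orientation: [1.889, 2.509, 0.0]
ft_force: [0.0, 0.5, -0.2]
opening: 1.0
tcp [447.9 -46.1 193.2] yaw 106.0 open 1.0 F [ 0.   0.5 -0.2] t 38.0
travel now-axes [ 0.4 -0.8  1.2] after-twist axes [ 0.4 -0.8  1.2] twist [0.001 0.001 0.001]
```

```bash
python3 -m creep '[{"travel":[0,0,0.001],"twist":[0,0,0],"fingers":100},{"travel":[0,0,0],"twist":[0,0,0],"fingers":255},{"travel":[0,0,0],"twist":[0,0,0],"fingers":255},{"travel":[0,0,0],"twist":[0,0,0],"fingers":255},{"travel":[0,0,0],"twist":[0,0,0],"fingers":255}]' 15
python3 -m creep '[{"travel":[0,0,-0.01],"twist":[0,0,0],"fingers":255},{"travel":[0,0,-0.02],"twist":[0,0,0],"fingers":255},{"travel":[0,0,-0.04],"twist":[0,0,0],"fingers":255},{"travel":[0,0,-0.04],"twist":[0,0,0],"fingers":255},{"travel":[0,0,0],"twist":[0,0,0],"fingers":255}]'
python3 - <<'E'
from h import *
go(630,124,300,94.2)
c=cam("wrist"); np.savez("w14.npz",**{k:c[k] for k in("color","R","t","K","d")})
E
```

```text
clock: 38.62
tcp_pos: [448.4, -46.2, 193.1]
orientation: [1.888, 2.508, 0.002]
ft_force: [-0.2, 0.3, -0.4]
opening: 0.602
clock: 39.25
tcp_pos: [447.7, -46.0, 308.3]
orientation: [1.888, 2.508, 0.001]
ft_force: [-0.2, -0.1, -1.3]
opening: 0.602
tcp [447.7 -46.  308.3] yaw 106.0 open 0.602 F [-0.2 -0.1 -1.3] t 39.25
travel now-axes [113.  222.2   8.6] after-twist axes [156.2 194.3   8.3] twist [0.002 0.001 0.207]
```

```bash
python3 -m creep '[{"travel":[0,0,0],"twist":[0,0,0.1],"fingers":255},{"travel":[0,0,0],"twist":[0,0,0.107],"fingers":255},{"travel":[0.02,0.02,0],"twist":[0,0,0],"fingers":255},{"travel":[0.03,0.037,0],"twist":[0,0,0],"fingers":255},{"travel":[0.03,0.037,0],"twist":[0,0,0],"fingers":255},{"travel":[0.03,0.037,0],"twist":[0,0,0],"fingers":255},{"travel":[0.02,0.03,0],"twist":[0,0,0],"fingers":255},{"travel":[0.01,0.01,0],"twist":[0,0,0],"fingers":255},{"travel":[0,0,0],"twist":[0,0,0],"fingers":255},{"travel":[0,0,0],"twist":[0,0,0],"fingers":255}]'
python3 - <<'E'
from h import *
go(629.5,123.8,260,94.2)
c=cam("wrist"); np.savez("w15.npz",**{k:c[k] for k in("color","R","t","K","d")})
for r in seg(c,blue(c),5,150):
    if 540<r[1][0]<720 and r[1][1]<220: print(*r)
E
```

```text
clock: 40.55
tcp_pos: [606.9, 108.5, 290.9]
orientation: [-2.139, -2.28, 0.025]
ft_force: [0.3, -0.4, -1.5]
opening: 0.601
tcp [606.9 108.5 290.9] yaw 93.6 open 0.601 F [ 0.3 -0.4 -1.5] t 40.55
travel now-axes [13.8 24.2 30.4] after-twist axes [13.6 23.6 30.9] twist [-0.022 -0.    -0.01 ]
[335. 241.] [623.6 164.7] [623.5 164.1] [20.9 12.5] 7.2
[290. 212.] [598.7 121. ] [598.5 119.1] [72.2 11.5] 88.9
```

```bash
python3 - <<'E'
from h import *
c=dict(np.load("w15.npz")); b=blue(c)
P=[]
for u in range(258,325,6):
    v=np.where(b[190:235,u])[0]
    if len(v): P.append(w(c,(u,190+v[0]-.5),5)[:2])
P=np.array(P); print(P.tolist()); q=np.polyfit(P[2:-2,1],P[2:-2,0],1); print(q,np.degrees(np.arctan(q[0])))
r=np.where(b[212])[0]; print(r.min(),r.max()); print(w(c,(r[r>240].min()-.5,212),5),w(c,(r[r<330].max()+.5,212),5))
E
```

```text
[[597.9, 90.3], [597.5, 95.8], [597.2, 101.3], [596.8, 106.8], [596.5, 112.4], [596.1, 117.9], [595.8, 123.4], [595.4, 128.9], [595.1, 134.4], [594.7, 140.0], [593.4, 145.4], [593.1, 150.9]]
[-6.38066791e-02  6.03647478e+02] -3.650904150651506
250 328
[600.8  82.6   5. ] [596.1 155.4   5. ]
```

The pocket's near edge and sides give a centre of about (632,122) and a yaw of 4°. Refining the target.

```bash
python3 -m creep '[{"travel":[0.012,0.023,0],"twist":[-0.022,0,-0.01],"fingers":255},{"travel":[0,0,0.02],"twist":[0,0,0],"fingers":255},{"travel":[0,0,0.02],"twist":[0,0,0],"fingers":255},{"travel":[0,0,0.01],"twist":[0,0,0],"fingers":255},{"travel":[0,0,0],"twist":[0,0,0],"fingers":255},{"travel":[0,0,0],"twist":[0,0,0],"fingers":255}]'
python3 - <<'E'
from h import *
go(629.5,122,197.5,94)
E
```

```text
clock: 41.35
tcp_pos: [626.0, 118.2, 236.3]
orientation: [-2.141, -2.296, 0.005]
ft_force: [0.8, 0.0, -0.8]
opening: 0.602
tcp [626.  118.2 236.3] yaw 94.0 open 0.602 F [ 0.8  0.  -0.8] t 41.35
travel now-axes [ 3.6  4.  38.8] after-twist axes [ 3.6  3.8 38.8] twist [-0.004  0.001 -0.   ]
```

```bash
python3 -m creep '[{"travel":[0.004,0.004,0.01],"twist":[-0.004,0,0],"fingers":255},{"travel":[0,0,0.006],"twist":[0,0,0],"fingers":255},{"travel":[0,0,0],"twist":[0,0,0],"fingers":255},{"travel":[0,0,0],"twist":[0,0,0],"fingers":255}]'
python3 - <<'E'
from h import *
go(629.5,122,197.5,94)
c=cam("wrist"); save(c,"w16.png",(150,130,420,330),2.8); np.savez("w16.npz",**{k:c[k] for k in("color","R","t","K","d")})
E
```

```text
clock: 41.85
tcp_pos: [630.5, 122.9, 220.4]
orientation: [2.141, 2.296, 0.002]
ft_force: [-0.3, 0.1, 0.1]
opening: 0.604
tcp [630.5 122.9 220.4] yaw 94.0 open 0.604 F [-0.3  0.1  0.1] t 41.85
travel now-axes [-0.9 -1.1 22.9] after-twist axes [-0.9 -1.  22.9] twist [0.002 0.001 0.   ]
```

View pics/w16.png

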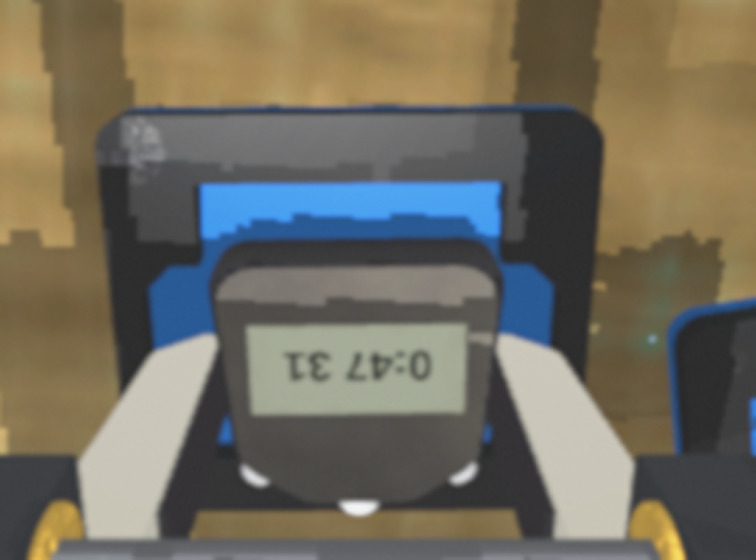

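Last picture: pocket from 200 to 502 with notches 150 to 555, and the held stopwatch is square to it and centred to about 1 mm. Lowering.

```bash
python3 -m creep '[{"travel":[-0.001,-0.001,0.008],"twist":[0,0,0],"fingers":255},{"travel":[0,0,0.007],"twist":[0,0,0],"fingers":255},{"travel":[0,0,0.002],"twist":[0,0,0],"fingers":255},{"travel":[0,0,0],"twist":[0,0,0],"fingers":255},{"travel":[0,0,0],"twist":[0,0,0],"fingers":255}]'
python3 - <<'E'
from h import *
go(629.5,122,198,94)
E
```

```text
clock: 42.52
tcp_pos: [629.4, 121.7, 202.2]
orientation: [2.141, 2.296, 0.002]
ft_force: [1.4, 0.6, -0.9]
opening: 0.601
tcp [629.4 121.7 202.2] yaw 94.0 open 0.601 F [ 1.4  0.6 -0.9] t 42.52
travel now-axes [0.3 0.1 4.2] after-twist axes [0.3 0.1 4.2] twist [ 0.002  0.001 -0.   ]
```

```bash
python3 -m creep '[{"travel":[0,0,0.003],"twist":[0,0,0],"fingers":255},{"travel":[0,0,0],"twist":[0,0,0],"fingers":255}]';python3 -m creep '[{"travel":[0,0,0.0015],"twist":[0,0,0],"fingers":255},{"travel":[0,0,0],"twist":[0,0,0],"fingers":255}]'; python3 -m creep '[{"travel":[0,0,0.0015],"twist":[0,0,0],"fingers":255}]'
```

```text
clock: 42.78
tcp_pos: [629.6, 121.7, 199.3]
orientation: [2.141, 2.296, 0.002]
ft_force: [-0.5, -0.5, -1.1]
opening: 0.601
clock: 43.02
tcp_pos: [629.8, 121.7, 198.1]
orientation: [2.141, 2.296, 0.003]
ft_force: [-0.2, 0.0, -0.4]
opening: 0.599
clock: 43.15
tcp_pos: [630.0, 121.8, 197.9]
orientation: [2.141, 2.296, 0.003]
ft_force: [-7.7, -0.7, 14.6]
opening: 0.602
```

Contact at 197.9 as predicted (198). Release gently and withdraw up.

```bash
python3 -m creep '[{"travel":[0,0,0],"twist":[0,0,0],"fingers":92},{"travel":[0,0,0],"twist":[0,0,0],"fingers":90},{"travel":[0,0,-0.003],"twist":[0,0,0],"fingers":88},{"travel":[0,0,-0.006],"twist":[0,0,0],"fingers":70},{"travel":[0,0,-0.02],"twist":[0,0,0],"fingers":0},{"travel":[0,0,-0.05],"twist":[0,0,0],"fingers":0},{"travel":[0,0,-0.06],"twist":[0,0,0],"fingers":0},{"travel":[0,-0.05,-0.06],"twist":[0,0,0],"fingers":0},{"travel":[0.03,-0.05,-0.06],"twist":[0,0,0],"fingers":0},{"travel":[0.02,-0.03,0],"twist":[0,0,0],"fingers":0}]'
python3 -m creep '[{"travel":[0,0,0],"twist":[0,0,0],"fingers":0},{"travel":[0,0,0],"twist":[0,0,0],"fingers":0}]'
python3 - <<'E'
from h import *
c=cam("wrist"); save(c,"fin.png",k=1.4); np.savez("fin.npz",**{k:c[k] for k in("color","R","t","K","d")})
print("expected px x1.4:",[(n,(px(c,X)*1.4).round()) for n,X in [("NL",(460,282,67)),("NS",(471.5,109.5,51)),("G",(642,277.5,20)),("SW",(632,122,22))]])
E
```

```text
clock: 44.4
tcp_pos: [519.1, 155.4, 441.2]
orientation: [2.141, 2.29, 0.012]
ft_force: [0.8, -0.1, -0.5]
opening: 1.002
clock: 44.65
tcp_pos: [517.6, 156.3, 445.3]
orientation: [2.137, 2.29, 0.02]
ft_force: [-0.5, -0.1, 0.9]
opening: 1.0
expected px x1.4: [('NL', array([543., 203.])), ('NS', array([337., 201.])), ('G', array([492., 371.])), ('SW', array([347., 355.]))]
```

The viewer is used up, so the final check is numeric.

```bash
python3 - <<'E'
from h import *
c=dict(np.load("fin.npz")); h=hsv(c)
def near(m,X,z,rad,n):
    u,v=px(c,(*X,z)); M=np.zeros(m.shape,np.uint8); cv2.circle(M,(int(u),int(v)),rad,1,-1)
    for r in seg(c,(m&(M>0)),z,15): print(n,*r)
brass=(abs(h[...,0]-24)<8)&(h[...,1]>45)&(h[...,2]>110)
near(brass,(460,282),42,30,"large@42"); near(brass,(471.5,109.5),32,22,"small@32")
steel=(h[...,1]<45)&(h[...,2]>110); near(steel,(642,277.5),14,45,"gauge@14")
lcd=(h[...,1]<60)&(h[...,2]>120)
near(lcd,(632,122),22,22,"lcd@22")
dark=(h[...,2]<100)&(h[...,1]<70); 
near(blue(c),(632,122),5,55,"blueSW"); near(blue(c),(642,277.5),5,50,"blueG")
# bystanders before/after in top view
a=cv2.imread("pics/top0.png"); t=cam("top"); save(t,"topf.png",k=1.42); f=cv2.imread("pics/topf.png")
d=cv2.absdiff(a,f).max(2)
for n,u,v,r in[("tape",389,312,22),("loupe",389,249,14),("nip",297,218,35),("turq",210,215,20),("emptyWL",514,404,14)]:
    p=d[v-r:v+r,u-r:u+r]; print(n,"mean diff",p.mean().round(1),"max",p.max())
for n,X in [("gauge",(642,277.5,15)),("sw",(632,122,22)),("WL",(460,282,50)),("WS",(471.5,109.5,40))]:
    u,v=px(t,X); print(n,hsv(t)[int(v),int(u)])
E
```

```text
large@42 [402. 155.] [473.8 311.9] [473.7 312.4] [ 9.9 41.9] 69.7
large@42 [378. 141.] [463.7 278.9] [462.3 278.1] [37.9 46.9] 4.0
small@32 [244. 143.] [473.7 112.5] [473.4 111.6] [13.8 10.2] 2.0
small@32 [236. 147.] [479. 102.] [477.7 102.3] [27.6 12.8] 40.6
small@32 [250. 139.] [466.9 119.2] [467.7 118.1] [25.4 10.1] 23.2
gauge@14 [337. 266.] [647.8 258. ] [648.7 256.2] [17.9 55.9] 16.8
gauge@14 [376. 269.] [649.3 320.5] [645.9 322.5] [88.7 35.4] 36.4
lcd@22 [249. 268.] [657.1 124.7] [657.5 123.8] [ 6.8 22.5] 3.8
lcd@22 [262. 261.] [643.  143.5] [643.8 143.2] [15.3 10.7] 12.1
lcd@22 [248. 249.] [625.  121.3] [625.7 121.1] [20.9 45.2] 3.9
blueSW [249. 246.] [629.7 121.9] [631.9 121.2] [ 70.2 102.2] 3.9
blueG [348. 273.] [663.4 277.9] [664.1 277.5] [10.4 19. ] 13.2
blueG [380. 252.] [624.5 323.8] [626.7 321.4] [11.9 19.6] 3.8
blueG [334. 258.] [635.4 259.7] [639.3 255.3] [21.8 74.1] 30.3
tape mean diff 4.5 max 7
loupe mean diff 4.8 max 8
nip mean diff 4.2 max 8
turq mean diff 3.6 max 7
emptyWL mean diff 66.4 max 145
gauge [ 25  24 205]
sw [ 39  28 118]
WL [ 23  55 213]
WS [ 23  51 228]
```

```bash
python3 - <<'E'
from h import *
t=cam("top"); h=hsv(t)
u,v=px(t,(642,277.5,14)).astype(int); 
m=(h[...,1]<60)&(h[...,2]>130); M=np.zeros_like(m); M[v-28:v+28,u-45:u+45]=1
for r in seg(t,m&M,14,20): print("gauge",*r)
m=blue(t)&M
for r in seg(t,m,5,5): print("blue",*r)
s=read_state(); print(s["clock"],s["joint_vel"].round(3),s["ft_force"].round(1))
E
```

```text
gauge [143. 202.] [634.6 303.6] [641.1 302.6] [148.6 193.7] 4.2
44.8 [-0.004  0.011  0.006  0.002 -0.002  0.001] [ 0.2 -0.3 -0.2]
```

The arm covers the nest in the top view, so I'll move it aside and recheck.

```bash
python3 -m creep '[{"travel":[-0.05,-0.01,0],"twist":[0,0,0],"fingers":0},{"travel":[-0.05,-0.01,0],"twist":[0,0,0],"fingers":0},{"travel":[-0.05,-0.01,0],"twist":[0,0,0],"fingers":0},{"travel":[-0.05,-0.01,0],"twist":[0,0,0],"fingers":0},{"travel":[-0.05,-0.01,0],"twist":[0,0,0],"fingers":0},{"travel":[-0.05,-0.01,0],"twist":[0,0,0],"fingers":0},{"travel":[-0.05,-0.01,0],"twist":[0,0,0],"fingers":0},{"travel":[0,0,0],"twist":[0,0,0],"fingers":0}]'
python3 - <<'E'
from h import *
t=cam("top"); save(t,"topg.png"); h=hsv(t)
def reg(X,a,b):
    u,v=px(t,X).astype(int); M=np.zeros(h.shape[:2],bool); M[v-b:v+b,u-a:u+a]=True; return M
M=reg((642,277.5,14),30,16)
for r in seg(t,(h[...,1]<70)&(h[...,2]>150)&M,14,15): print("gauge",*r)
for r in seg(t,blue(t)&M,5,3): print(" blue",*r)
u,v=px(t,(642,277.5,14)).astype(int); print(h[v,u-30:u+30:3,1].tolist(),h[v,u-30:u+30:3,2].tolist())
for n,X,z in(("L",(460,282),42),("S",(471.5,109.5),32)):
    M=reg((*X,z),18,18)
    for r in seg(t,(abs(h[...,0]-24)<8)&(h[...,2]>160)&(h[...,1]<90)&M,z,15): print(n,*r)
M=reg((632,122,15),34,30)
for r in seg(t,blue(t)&M,5,3): print("SW blue",*r)
for n,p in (("side",None),):
    s=cam("side"); save(s,"sidef.png")
E
```

```text
clock: 45.8
tcp_pos: [471.9, -212.8, 435.5]
orientation: [-2.147, -2.29, -0.006]
ft_force: [0.4, 0.6, -0.1]
opening: 1.0
gauge [152. 200.] [641.3 279.8] [641.7 278. ] [ 17.6 103.5] 14.9
 blue [154. 206.] [625.  275.9] [624.6 275.8] [14.2 27.8] 12.4
 blue [151. 193.] [659.7 283.3] [659.5 282.7] [ 8.1 24.1] 1.1
[72, 32, 21, 25, 39, 69, 19, 20, 3, 4, 6, 6, 6, 5, 40, 95, 125, 101, 10, 39] [110, 89, 73, 72, 79, 100, 124, 162, 186, 203, 212, 210, 205, 168, 164, 166, 170, 124, 73, 79]
L [144. 269.] [459.8 281.4] [460.1 281.4] [38.1 38.1] 65.7
S [213. 267.] [469.9 109.1] [470.  108.9] [25.2 25.3] 1.5
SW blue [196. 207.] [627.1 162.4] [627.5 162.7] [24.  10.6] 2.6
```

```bash
python3 -c "from rig import *; job_done(); print(read_state()['clock'])"
```

```text
the job is handed in; nothing more can be done
the job is handed in; nothing more can be done
```

All four pieces are back in their nests, done in the order you listed them, and I handed the job in at about 46 s. The order was large weight, small weight, plug gauge, then stopwatch with its display up. Each was lowered until it touched the floor and then released.

**Fully home:** each piece made contact within about 0.2 mm of the height predicted for the blue floor. The upward force was about 5–15 N at that point.

**Position in the cut-outs (last top view):**

| Piece | Measured | Nest |
|---|---|---|
| Large weight | (460, 281) | (460, 282) |
| Small weight | (470, 109) | (471.5, 109.5) |
| Gauge | (642, 278), turned 14.9° | (642, 278), slot at 14.2° |

For the stopwatch I used the wrist camera. Its display is turned 3.9°, matching the pocket at about 4°, and blue floor shows around it.

**Bystanders:** in the top view, the tape roll, loupe, nippers and turquoise stopwatch showed only faint overall differences from the start (mean about 4 grey levels).

**Checks that fell short:**
- All 16 pictures were used before the end, so the final check was by measurement only, not by eye.
- The first top-view reading of the gauge failed because the arm was in the way. I moved the arm aside and the repeat was good.
- The stopwatch pocket's y position differed by about 2 mm between views, within the 5 mm clearance. I used the closer view.

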